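# Pack the bar's carry caddy

### The job

Pack the bar caddy so that it can be carried out to the garden: swing the brass keeper arm aside, lay every slate coaster from the board flat in the pocket between the corner angles, and swing the keeper back to its stop over the stack. Hang the two grey metal dippers by their hooks on the caddy's rail, one in each gap between the three copper dippers, without unhooking the copper ones or disturbing the other things on the worktop.

Things in the scene. Friction and masses are not known exactly. Their poses are not given: they have to be found in the camera images.
- caddy: fixed carry caddy of brown wood and brass; T-shaped base 14 mm thick. Origin on the worktop below the rail's middle; x from the coaster pocket to the rail (away from the robot), y along the rail, z up. The base's cross-bar is 85 mm (x) by 400 mm (y) about the origin; the stem with the pocket is 150 mm wide and reaches to x = -182 mm
- rail_mid (a point): middle of the rail's axis, 206 mm above the worktop, axes as the caddy's. The rail is a round brass bar of 12 mm diameter along y, on two 16 mm posts at y = +185 and -185 mm; five dippers fit on it at 70 mm pitch
- pocket (a point): middle of the coaster pocket's floor (the caddy's base, 14 mm above the worktop, 130 mm in front of the rail), axes as the caddy's. Four brass corner angles (legs 13 mm long, 4 mm thick, 34 mm high) leave a square of 75 x 75 mm along x and y; each side is open over 49 mm between them for fingers, and the base goes on flat to y = +75 and -75 mm
- keeper (a joint): brass keeper arm on an upright pin, rad: 0 is closed at its stop (knob over the pocket's middle); grows clockwise seen from above to 1.9, fully open, the arm then out on the +y side of the pocket. Light friction, about 0.5 N at the knob; it stays where it is left
- keeper_knob (a point): middle of the black upright knob (16 mm diameter, 24 mm tall) on the free end of the keeper arm, 73.5 mm from the pivot's axis, 71 mm above the worktop. The knob moves in a level arc about the pivot; the arm's underside is 38 mm above the pocket floor
- keeper_pivot (a point): axis of the keeper's pin at its top, 51 mm above the worktop, 52 mm in +x and 52 mm in +y of the pocket's middle; axes as the caddy's
- gap_left (a point): point on the rail's axis, 206 mm above the worktop, in the middle of the left free gap (between hung_left and hung_mid, 70 mm from each); axes as the caddy's
- gap_right (a point): point on the rail's axis, 206 mm above the worktop, in the middle of the right free gap (between hung_mid and hung_right, 70 mm from each); axes as the caddy's
- coaster_0: square slate coaster, dark grey, 70 x 70 x 9 mm, about 60 g, lying flat on the fixed light wooden board over the sink (its top 18 mm above the worktop); origin at the middle of its underside, x and y along its sides. Of the four coasters two to four are there in a run
- coaster_1: square slate coaster, dark grey, 68 x 68 x 8 mm, about 60 g, lying flat on the fixed light wooden board over the sink (its top 18 mm above the worktop); origin at the middle of its underside, x and y along its sides. Of the four coasters two to four are there in a run
- coaster_2: square slate coaster, dark grey, 70 x 70 x 8 mm, about 60 g, lying flat on the fixed light wooden board over the sink (its top 18 mm above the worktop); origin at the middle of its underside, x and y along its sides. Of the four coasters two to four are there in a run
- coaster_3: square slate coaster, dark grey, 68 x 68 x 8 mm, about 60 g, lying flat on the fixed light wooden board over the sink (its top 18 mm above the worktop); origin at the middle of its underside, x and y along its sides. Of the four coasters two to four are there in a run
- dipper_0: long-handled measuring dipper, grey metal, black handle sleeve, about 150 g, 174 mm tall, standing upright on its cup on the worktop left of the board. Origin at the middle of the cup's underside; cup 58 mm diameter, 50 mm tall. The upright handle is at x = -32.5 mm, y = 0, outside the cup; its hook reaches back over the cup in +x and opens downwards
- dipper_0_grip (a point): place to grip dipper_0: on its handle sleeve, 138 mm above the cup's underside, 32.5 mm in -x of the cup's middle. The sleeve is 14 mm wide (y), 11 mm thick (x) and runs from 38 mm below to 14 mm above this point; the dipper's top is 36 mm above it
- dipper_0_hook (a point): where the rail's axis lies once dipper_0 hangs: under the hook's apex, 164 mm above the cup's underside, 1 mm in -x of its middle. The hook's tip is 16 mm in +x and 17 mm below this point; strip 10 mm wide. To hang, bring it from the caddy's -x side (handle towards -x), cup below and tip above the rail, then lower it
- dipper_1: long-handled measuring dipper, grey metal, black handle sleeve, about 150 g, 174 mm tall, standing upright on its cup on the board. Origin at the middle of the cup's underside; cup 58 mm diameter, 50 mm tall. The upright handle is at x = -32.5 mm, y = 0, outside the cup; its hook reaches back over the cup in +x and opens downwards
- dipper_1_grip (a point): place to grip dipper_1: on its handle sleeve, 138 mm above the cup's underside, 32.5 mm in -x of the cup's middle. The sleeve is 14 mm wide (y), 11 mm thick (x) and runs from 38 mm below to 14 mm above this point; the dipper's top is 36 mm above it
- dipper_1_hook (a point): where the rail's axis lies once dipper_1 hangs: under the hook's apex, 164 mm above the cup's underside, 1 mm in -x of its middle. The hook's tip is 16 mm in +x and 17 mm below this point; strip 10 mm wide. To hang, bring it from the caddy's -x side (handle towards -x), cup below and tip above the rail, then lower it
- hung_left: copper dipper with brown handle sleeve, same shape and frame as the grey ones, hanging loosely on the rail at caddy y = 140 mm, its x axis about the caddy's. It stays there
- hung_mid: copper dipper with brown handle sleeve, same shape and frame as the grey ones, hanging loosely on the rail at caddy y = 0 mm, its x axis about the caddy's. It stays there
- hung_right: copper dipper with brown handle sleeve, same shape and frame as the grey ones, hanging loosely on the rail at caddy y = -140 mm, its x axis about the caddy's. It stays there
- jigger: brass double jigger, 44 mm diameter, 90 mm tall, standing on the worktop right of the caddy: a bystander, leave it; origin under its middle
- salt_cellar: round salt cellar, 68 mm diameter, 40 mm tall, on the worktop at the left: a bystander, leave it; origin under its middle
- dropper_1: green glass dropper bottle with black cap, 42 mm diameter, 130 mm tall, standing behind the caddy: a bystander, leave it; origin under its middle
Mind the look-alikes: they are no part of the job. Leave any pink look-alike of the coaster_3 alone.

How it is judged (in metres and radians):
On the way, in this order (a step that is already met when the one before it is completed fails the run):
1. the keeper is swung clear of the pocket (value of joint keeper above 1.2 rad), for 0.2 s.
2. every coaster lies flat in the pocket, the keeper still open (horizontal distance between each of coaster_0, coaster_1, coaster_2, coaster_3 and pocket below 0.008 m and z of coaster_0 in the frame of pocket between -0.004 and 0.029 m and angle between each of coaster_0, coaster_1, coaster_2, coaster_3's own z axis and vertical below 0.06 rad and z of coaster_1 in the frame of pocket between -0.004 and 0.029 m and z of coaster_2 in the frame of pocket between -0.004 and 0.029 m and z of coaster_3 in the frame of pocket between -0.004 and 0.029 m and value of joint keeper above 0.9 rad), for 0.2 s.
3. the keeper is back at its stop over the stack (value of joint keeper below 0.15 rad), for 0.2 s.
At the end, for the whole second after the job is handed in: coasters flat in the pocket (middle within 8 mm, below the angles' tops), keeper within 0.15 rad of its stop; grey dippers hang at rest, one in each gap (within 20 mm of its middle along the rail, tilt under 0.2 rad), copper dippers still hanging at rest (horizontal distance between each of coaster_0, coaster_1, coaster_2, coaster_3 and pocket below 0.008 m and z of coaster_0 in the frame of pocket between -0.004 and 0.029 m and angle between each of coaster_0, coaster_1, coaster_2, coaster_3's own z axis and vertical below 0.06 rad and z of coaster_1 in the frame of pocket between -0.004 and 0.029 m and z of coaster_2 in the frame of pocket between -0.004 and 0.029 m and z of coaster_3 in the frame of pocket between -0.004 and 0.029 m and value of joint keeper below 0.15 rad and (((y of dipper_0 in the frame of gap_left between -0.02 and 0.02 m and x of dipper_0 in the frame of gap_left between -0.03 and 0.03 m and z of dipper_0 in the frame of gap_left between -0.17 and -0.158 m) and (y of dipper_1 in the frame of gap_right between -0.02 and 0.02 m and x of dipper_1 in the frame of gap_right between -0.03 and 0.03 m and z of dipper_1 in the frame of gap_right between -0.17 and -0.158 m)) or ((y of dipper_0 in the frame of gap_right between -0.02 and 0.02 m and x of dipper_0 in the frame of gap_right between -0.03 and 0.03 m and z of dipper_0 in the frame of gap_right between -0.17 and -0.158 m) and (y of dipper_1 in the frame of gap_left between -0.02 and 0.02 m and x of dipper_1 in the frame of gap_left between -0.03 and 0.03 m and z of dipper_1 in the frame of gap_left between -0.17 and -0.158 m))) and angle between each of dipper_0, dipper_1, hung_left, hung_mid, hung_right's own z axis and vertical below 0.2 rad and contact force between each of dipper_0, dipper_1, hung_left, hung_mid, hung_right and caddy above 0.3 N and angular speed of each of dipper_0, dipper_1, hung_left, hung_mid, hung_right below 0.6 rad/s and linear speed of each of dipper_0, dipper_1, hung_left, hung_mid, hung_right below 0.03 m/s and not (z of hung_left in the frame of caddy below 0.025 m or z of hung_left in the frame of caddy above 0.065 m) and not (z of hung_mid in the frame of caddy below 0.025 m or z of hung_mid in the frame of caddy above 0.065 m) and not (z of hung_right in the frame of caddy below 0.025 m or z of hung_right in the frame of caddy above 0.065 m)); the robot touches nothing.
It fails at once if a copper dipper comes off the rail ((z of hung_left in the frame of caddy below 0.025 m or z of hung_left in the frame of caddy above 0.065 m) or (z of hung_mid in the frame of caddy below 0.025 m or z of hung_mid in the frame of caddy above 0.065 m) or (z of hung_right in the frame of caddy below 0.025 m or z of hung_right in the frame of caddy above 0.065 m)).
It fails at once if a bystander is pushed more than 30 mm (distance of any of jigger, salt_cellar, dropper_1 from where it was at the start of the episode above 0.03 m).
Of coaster_0, coaster_1, coaster_2, coaster_3 only 2 to 4 are there at a start; the rules pass over those that are not, and their reading is None.
At some moment in a run one of coaster_0, coaster_1, coaster_2, coaster_3 may be knocked a few centimetres aside while the robot is not near it.
It also fails if it takes over 210 s, if anything falls off the work surface, if the arm or the gripper's body presses on something with over 40 N, if the wrist force passes 120 N, or if a joint passes its speed limit or range.

### The arm

A 6-joint arm with a two-finger parallel gripper is mounted at the origin on a cart in front of the work surface, level with it; the furniture and walls round the work are solid. World frame = base frame: x ahead of the robot, y to its left, z up, the work surface at z = 0. Lengths are in mm, angles in rad, forces in N, time in s.
With the tool pointing down it reaches from about 350 to 875 mm from the base axis. Payload 4.2 kg.
Tool frame: the origin (TCP) lies at the very end of the fingers, on their centre line; the grasp point (between the pads) lies 19 mm behind it (arm.pinch_z is the distance from the TCP to the grasp point, in mm); x points along the fingers, y is the direction in which the jaws open and shut, and the axes are right-handed (so a half turn about x gives the same grasp; the last joint's range is limited). The gripper opens to 85 mm and grips with 20 to 120 N. Pads are 22 mm wide; open, the fingers measure 114 mm over their backs; the gripper's body (76 mm by 85 mm) begins 54 mm behind the grasp point. The pads swing forward as they close: fully open they stand 13 mm farther back than shut.
Start: joints at [-1.046, 0.385, 0.008, 0, -1.194, -0.259], TCP at [164.192, -603.026, 231.312] pointing down, gripper open.
Joint ranges: [-3.14, 3.14], [-1.21, 2.06], [-1.07, 1.41], [-3.16, 2.05], [-2.99, -0.16], [-3.1, 3.1]. Speed limits (rad/s): [2.79, 2.79, 3.14, 3.14, 3.14, 3.14].

### API

Orientations are given as a unit quaternion [x, y, z, w].
In Python, from bench import arm gives the robot as it stands.
- The arm moves only by the tool drive_tool, never from a script. Its argument "motion" is a list of rows, each a list of 4 numbers: the shift along the tool's x, y, z in mm, then the turn about the tool's x in degrees. In form: [[dx, dy, dz, spin], ...]. A call has 1 to 10 rows; each row shifts and turns the commanded pose from where the row before left it, along the tool's axes as they then stand; what a row does not reach is not made up. A row lasts 1/12 s, in which the tool goes at most 41.7 mm and 7.16 degrees, less where a joint would pass 70% of its speed; a pose out of reach is approached as far as the arm can. A call with a gripper value outside its range is refused whole. "grip" is the finger opening in mm, from 0 to 85.4, set as the call begins (left out, the last holds). The fingers move at their own pace and stop on an object; the grip force is fixed at half the most. Time passes only in rows, so rows that do not move let the fingers close. It gives the time, the measured TCP pose, the force and the opening at its end, in the units of the state.
- arm.read_state(): the state, without advancing time (a new reading comes with each control period).
- arm.get_image(name): name is "side" or "top" or "wrist"; returns the picture (384x512x3 uint8, red, green, blue); there is no depth.
- arm.calibration(name): a dict with "K" (3x3 intrinsics, pixels), "eye" and "attitude" of the camera in the world; the wrist camera has in their place "T_tool_cam" (4x4, takes a point from camera to tool coordinates, whose origin is the TCP and whose axes are the tool frame's). Camera axes: x right, y up, looking along -z (the intrinsics and any distortion apply to the point x, -y, -z); pixel columns grow to the right and rows downward; lengths in mm; the calibration is good to about 2 mm. A picture is of the moment at which its call begins: read the wrist's pose just before it. calibration takes no time and is no camera call.
- arm.job_done(): hands the job in, once; it reports no verdict.
The state is a dict: "clock": time; "joints": joint angles; "joint_vel": joint speeds; "joint_efforts": joint torques, N m; "position": TCP position; "ee_rot": TCP orientation; "contact_force": force on the tool from outside, world axes, zero at the start; "wrist_torque": the same for the moment, N m; "gripper_width": finger opening in mm.
Only numpy, scipy, OpenCV 4.12 (cv2) and the standard library are available. Lean on these libraries where they do the work, as an engineer would, in place of code of your own. Each camera call takes 0.05 s, during which the arm holds its last target. There are 200 camera calls.

## Working session

There is one attempt and no reset: what is moved stays moved. The work goes in short steps, Python scripts to look and compute and a tool call to move; the robot and the scene stay as the last step left them, time stands still between calls to the robot, and variables do not carry over. Pictures are saved under pics/ and viewed, about 12 in all and at most 16, crops included, and the job is handed in when it is done.

Besides the shell and the picture viewer there is one more tool, called after ">>>" in YAML: its name, and indented under it one key for each argument. drive_tool: Moves the arm, as the interface text tells. Its arguments: {"type":"object","properties":{"motion":{"type":"array"},"grip":{"type":"number"}},"required":["motion"]}

```bash
mkdir -p pics; ls; python3 - <<'E'
from bench import arm
import cv2, numpy as np
print(arm.read_state())
for n in ("side","top","wrist"):
    c=arm.calibration(n); print(n,{k:np.round(np.array(v),4).tolist() if not isinstance(v,str) else v for k,v in c.items()})
    cv2.imwrite(f"pics/{n}0.png",arm.get_image(n)[:,:,::-1])
print(arm.pinch_z)
E
```

```text
pics
{'clock': 0.0, 'joints': array([-1.04636971e+00,  3.85531991e-01,  6.63427379e-03, -5.31785555e-04,
       -1.19401475e+00, -2.58610446e-01]), 'joint_vel': array([-9.49051010e-05, -3.85011730e-04, -9.29696859e-04,  3.93671025e-05,
        5.00042540e-04,  1.30700378e-03]), 'joint_efforts': array([-9.57484008e-04, -3.92290521e+01,  1.88405210e+01,  4.18633237e+00,
       -4.65627600e-03, -2.01936942e-06]), 'position': array([ 164.06215822, -602.46997033,  230.23486455]), 'ee_rot': array([-0.09287672,  0.70100334,  0.0943932 ,  0.70075541]), 'contact_force': array([ 0.45798164, -0.46830731, -0.04762212]), 'wrist_torque': array([-0.02655733,  0.05655646,  0.01299811]), 'gripper_width': 85.23410898045084}
side {'K': [[386.6681, 0.0, 254.1865], [0.0, 386.6681, 189.7048], [0.0, 0.0, 1.0]], 'eye': [391.1065, -1391.8833, 1120.7698], 'attitude': [0.4625, -0.0246, -0.0722, 0.8833]}
top {'K': [[406.3229, 0.0, 260.3707], [0.0, 406.3229, 189.89], [0.0, 0.0, 1.0]], 'eye': [391.9343, 13.5444, 1817.2963], 'attitude': [-0.03, 0.039, 0.7163, -0.696]}
wrist {'K': [[293.6567, 0.0, 256.9756], [0.0, 293.6567, 195.9213], [0.0, 0.0, 1.0]], 'T_tool_cam': [[0.0001, 0.265, -0.9643, -141.6002], [1.0, 0.0004, 0.0002, -0.7167], [0.0005, -0.9643, -0.265, -66.0789], [0.0, 0.0, 0.0, 1.0]]}
18.700000000000003
```

View pics/top0.png

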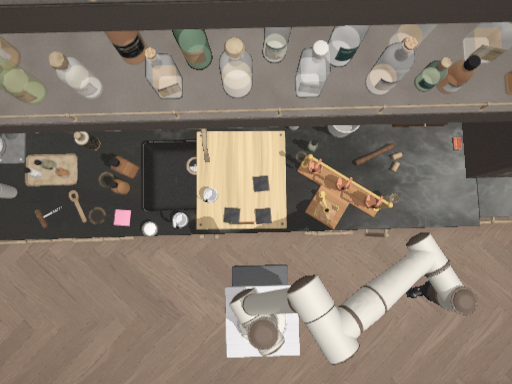

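View pics/side0.png

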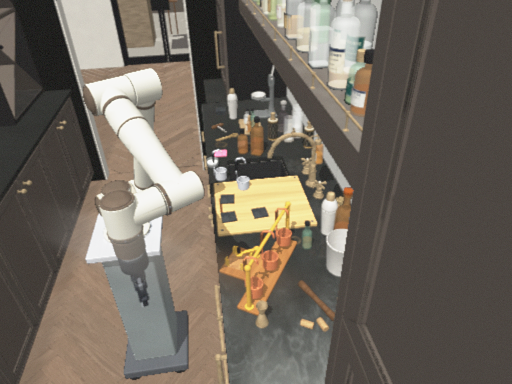

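Candidates: coasters at top px (261,183), (231,215), (263,215). The pink look-alike at (123,217) is not wanted. Grey dippers are probably (209,195) on the board and (180,220) left of it. The white thing at (150,229) is probably the salt cellar. Next is a close crop to check.

```bash
cat > h.py <<'E'
import numpy as np, cv2
from scipy.spatial.transform import Rotation as R
from bench import arm
def cam(n,st=None):
    c=arm.calibration(n); K=np.array(c['K'])
    if n=='wrist':
        st=st or arm.read_state(); T=np.array(c['T_tool_cam']); Rt=R.from_quat(st['ee_rot']).as_matrix()
        return K,Rt@T[:3,:3],Rt@T[:3,3]+np.array(st['position'])
    return K,R.from_quat(c['attitude']).as_matrix(),np.array(c['eye'])
def ray(C,u,v):
    K,M,e=C; p=np.linalg.inv(K)@[u,v,1]; return e,M@(p*[1,-1,-1])
def at(C,u,v,z):
    e,d=ray(C,u,v); return e+d*(z-e[2])/d[2]
def proj(C,P):
    K,M,e=C; p=M.T@(np.asarray(P,float)-e); p=K@(p*[1,-1,-1]); return p[:2]/p[2]
def tri(obs):
    A=np.zeros((3,3));b=np.zeros(3)
    for C,u,v in obs:
        e,d=ray(C,u,v); d=d/np.linalg.norm(d); Q=np.eye(3)-np.outer(d,d); A+=Q;b+=Q@e
    return np.linalg.solve(A,b)
E
python3 - <<'E'
import cv2,numpy as np
from h import *
t=cv2.imread('pics/top0.png'); s=cv2.imread('pics/side0.png')
a=cv2.resize(t[120:240,135:405],None,fx=2.95,fy=2.95,interpolation=cv2.INTER_CUBIC)
b=cv2.resize(s[145:335,205:335],None,fx=1,fy=1)
cv2.imwrite('pics/c1.png',a)
b=cv2.resize(s[140:340,200:340],None,fx=3,fy=3,interpolation=cv2.INTER_CUBIC); cv2.imwrite('pics/c2.png',b)
C=cam('top')
for u,v,z in [(261,183,27),(231,215,27),(263,215,27),(209,195,70),(180,220,50),(150,229,40),(311,208,20)]: print(u,v,at(C,u,v,z).round())
E
```

```text
261 183 [598. -16.  27.]
231 215 [460. 121.  27.]
263 215 [456. -20.  27.]
209 195 [547. 211.  70.]
180 220 [444. 340.  50.]
150 229 [409. 472.  40.]
311 208 [ 481. -234.   20.]
```

View pics/c1.png

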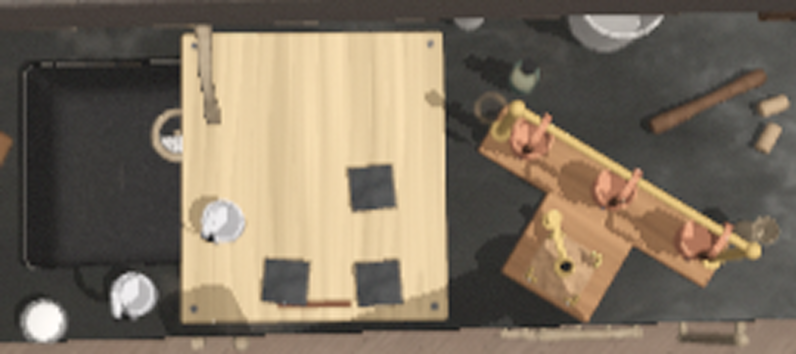

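View pics/c2.png

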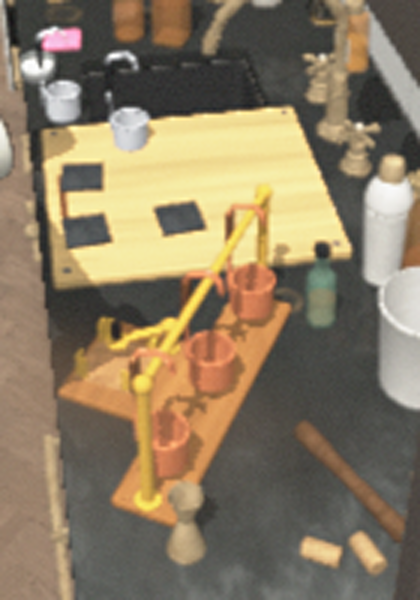

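```bash
python3 - <<'E'
from h import *
C=cam('top')
cr=lambda u,v:(135+u/2.95-.3,120+v/2.95-.3)
L=at(C,*cr(516,107),206);Rr=at(C,*cr(752,252),206)
print('rail',L.round(),Rr.round(),np.linalg.norm(L-Rr),((L+Rr)/2).round(), 'yaw',np.degrees(np.arctan2(-(L-Rr)[0],(L-Rr)[1])))
m=(L+Rr)/2; ya=(L-Rr)/np.linalg.norm(L-Rr); xa=np.array([ya[1],-ya[0],0])
pk=m-130*xa; print('pocket',pk.round(), 'knob seen',at(C,*cr(566,266),83).round(),at(C,*cr(555,220),55).round(),'pivot pred',(pk+52*xa+52*ya).round())
for n,u,v,z in [('c_a',371,187,27),('c_b',285,282,27),('c_c',379,283,27),('d1cup',222,219,68),('d0cup',135,294,50),('salt',43,320,40)]: print(n,at(C,*cr(u,v),z).round())
q=arm.read_state()['ee_rot']; M=R.from_quat(q).as_matrix(); print(M.round(3)); print('yaw toolz',np.degrees(np.arctan2(M[1,2],M[0,2])))
E
```

```text
rail [ 681. -211.  206.] [ 474. -522.  206.] 373.5279710564336 [ 578. -367.  206.] yaw -33.649275620961
pocket [ 469. -295.  206.] knob seen [ 468. -291.   83.] [ 537. -283.   55.] pivot pred [ 541. -280.  206.]
c_a [597. -13.  27.]
c_b [458. 119.  27.]
c_c [453. -21.  27.]
d1cup [552. 207.  68.]
d0cup [446. 338.  50.]
salt [412. 475.  40.]
[[-0.001 -0.263  0.965]
 [ 0.002  0.965  0.263]
 [-1.     0.002 -0.   ]]
yaw toolz 15.221642168025083
```

>>> drive_tool:
  motion:
    - [-2,18,33,0]
    - [-2,18,33,0]
    - [0,18,33,0]
    - [0,18,33,0]
    - [0,18,33,0]
    - [0,18,33,0]
    - [0,18,33,0]
    - [0,18,33,0]
    - [0,18,33,0]
    - [0,18,33,0]
  grip: 30

```text
clock: 0.98
position: [436.2, -341.0, 235.2]
ee_rot: [-0.094, 0.701, 0.094, 0.701]
contact_force: [0.3, -1.3, -1.3]
gripper_width: 30.2
```

>>> drive_tool:
  motion:
    - [0,10,18,2]
    - [0,10,18,2]
    - [0,0,0,0]
    - [0,0,0,0]

```text
clock: 1.32
position: [465.7, -313.6, 234.8]
ee_rot: [-0.07, 0.704, 0.07, 0.703]
contact_force: [-0.9, -0.3, 0.2]
gripper_width: 30.4
```

```bash
cat >> h.py <<'E'
def snap(name,scale=1.5):
    st=arm.read_state(); im=arm.get_image('wrist')[:,:,::-1]
    cv2.imwrite(f'pics/{name}.png',cv2.resize(im,None,fx=scale,fy=scale,interpolation=cv2.INTER_CUBIC))
    np.save(f'pics/{name}.npy',dict(st=st),allow_pickle=True); return st
def wcam(name): return cam('wrist',np.load(f'pics/{name}.npy',allow_pickle=True).item()['st'])
def yaw(st):
    M=R.from_quat(st['ee_rot']).as_matrix(); return np.degrees(np.arctan2(M[1,2],M[0,2]))
def go(x,y,z,yw=None):
    st=arm.read_state(); M=R.from_quat(st['ee_rot']).as_matrix(); d=np.array([x,y,z])-st['position']
    s=None if yw is None else (yaw(st)-yw+180)%360-180
    print('tool delta (before spin)',(M.T@d).round(1),'spin',s,'pos',st['position'].round(1),'yaw',yaw(st).round(1),'t',st['clock'])
E
python3 - <<'E'
from h import *
st=snap('w1'); print(st['position'],yaw(st),st['clock'],st['gripper_width'])
E
```

```text
[ 465.6683702  -313.62476897  234.83597031] 11.362973322552472 1.3167 30.418911771414287
```

View pics/w1.png

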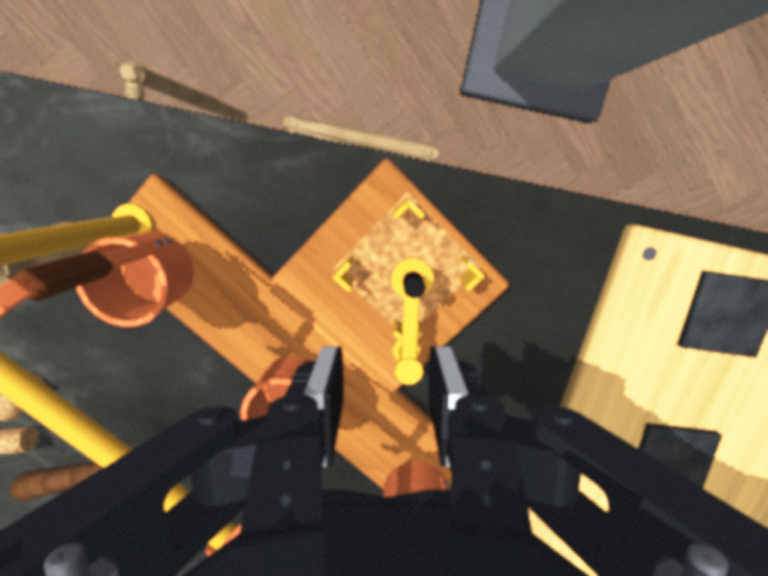

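```bash
cat >> h.py <<'E'
def fit2d(local,world):
    a=np.array(local,float);b=np.array(world,float)[:,:2]; ca,cb=a.mean(0),b.mean(0)
    H=(a-ca).T@(b-cb); th=np.arctan2(H[0,1]-H[1,0],H[0,0]+H[1,1]); c,s=np.cos(th),np.sin(th); M=np.array([[c,-s],[s,c]])
    return np.degrees(th),cb-M@ca,(a@M.T+cb-M@ca-b)
E
python3 - <<'E'
from h import *
C=wcam('w1')
px=[(390,160,14),(508,285,14),(275,277,14),(153,175,14),(131,216,14),(408,372,54)]
loc=[(-182,-75),(-182,75),(-42.5,-75),(-42.5,-200),(0,-185),(-78,52)]
W=[at(C,u/1.5,v/1.5,z) for u,v,z in px]
th,o,r=fit2d(loc,W); print(th,o); print(r.round(1))
c,s=np.cos(np.radians(th)),np.sin(np.radians(th)); M=np.array([[c,-s],[s,c]])
f=lambda x,y:(M@[x,y]+o).round(1)
print('pocket',f(-130,0),'pivot',f(-78,52),'knob seen',at(C,413/1.5,284/1.5,83).round(1))
ns=[(410,197),(336,275),(485,275)]
for (u,v),l in zip(ns,[(-130-41.5,-41.5),(-130+41.5,-41.5),(-130-41.5,41.5)]): print(at(C,u/1.5,v/1.5,48).round(1),f(*l))
E
```

```text
-33.928020235281416 [ 581.570654 -366.904558]
[[-1.9 -1.9]
 [ 2.   4.1]
 [ 2.1 -3.4]
 [-4.1 -1.2]
 [ 3.6  3.2]
 [-1.7 -0.7]]
pocket [ 473.7 -294.3] pivot [ 545.9 -280.2] knob seen [ 469.4 -294.2   83. ]
[ 414.  -306.3   48. ] [ 416.1 -305.6]
[ 482.1 -349.5   48. ] [ 485.  -351.9]
[ 459.8 -237.8   48. ] [ 462.4 -236.7]
```

Picture w1: the pocket corners are at (410,197), (336,275), (485,275), the knob at (413,284), the pivot at (408,372). The caddy fit gives a pocket at about (472,-294) and yaw -33.9°. This agrees with the top view. Next I cage the knob.

>>> drive_tool:
  motion:
    - [30,6,2,0]
    - [35,6,3,0]
    - [35,6,3,0]
    - [35,0,0,0]
    - [25,0,0,0]
    - [11,0,0,0]
    - [0,0,0,0]
    - [0,0,0,0]
  grip: 44

```text
clock: 2.03
position: [468.9, -296.1, 64.1]
ee_rot: [-0.069, 0.704, 0.069, 0.703]
contact_force: [0.2, 0.1, 0.5]
gripper_width: 44.1
```

>>> drive_tool:
  motion:
    - [0,0,0,0]
    - [0,0,0,0]
    - [0,0,0,0]
    - [0,8.3,0.5,6.5]
    - [0,8.3,0.5,6.5]
    - [0,8.3,0.5,6.5]
    - [0,8.3,0.5,6.5]
  grip: 24

```text
clock: 2.62
position: [471.0, -262.2, 65.4]
ee_rot: [0.093, 0.7, -0.093, 0.702]
contact_force: [-0.6, -1.2, 0.9]
gripper_width: 24.1
```

>>> drive_tool:
  motion:
    - [0,8.3,0.5,6.5]
    - [0,8.3,0.5,6.5]
    - [0,8.3,0.5,6.5]
    - [0,8.3,0.5,6.5]
    - [0,8.3,0.5,6.5]
    - [0,8.3,0.5,6.5]
    - [0,8.3,0.5,6.5]
    - [0,8.3,0.5,6.5]
    - [0,8.3,0.5,6.5]
    - [0,8.3,0.5,6.5]

```text
clock: 3.45
position: [528.6, -208.5, 65.0]
ee_rot: [0.455, 0.542, -0.455, 0.541]
contact_force: [-2.0, 1.1, 0.4]
gripper_width: 23.7
```

>>> drive_tool:
  motion:
    - [0,8.3,0.5,6.5]
    - [0,8.3,0.5,6.5]
    - [0,0,0,0]
    - [0,0,0,0]

```text
clock: 3.78
position: [545.8, -208.9, 64.9]
ee_rot: [0.513, 0.488, -0.511, 0.488]
contact_force: [0.4, -0.5, -0.7]
gripper_width: 23.9
```

```bash
python3 - <<'E'
from h import *
st=snap('w2'); print(st['position'],yaw(st),st['contact_force'],st['joints'])
d=np.array(st['position'])[:2]-[545,-280]; print(np.linalg.norm(d),np.degrees(np.arctan2(d[1],d[0]))+33.9)
E
```

```text
[ 545.751351   -208.89866836   64.90476378] -92.71219850357542 [ 0.40831883 -0.47320599 -0.6815335 ] [-0.08977093  0.48464538 -0.29815948 -0.00317214 -0.78656584 -3.09692135]
71.10530141424574 123.29455931145742
```

View pics/w2.png

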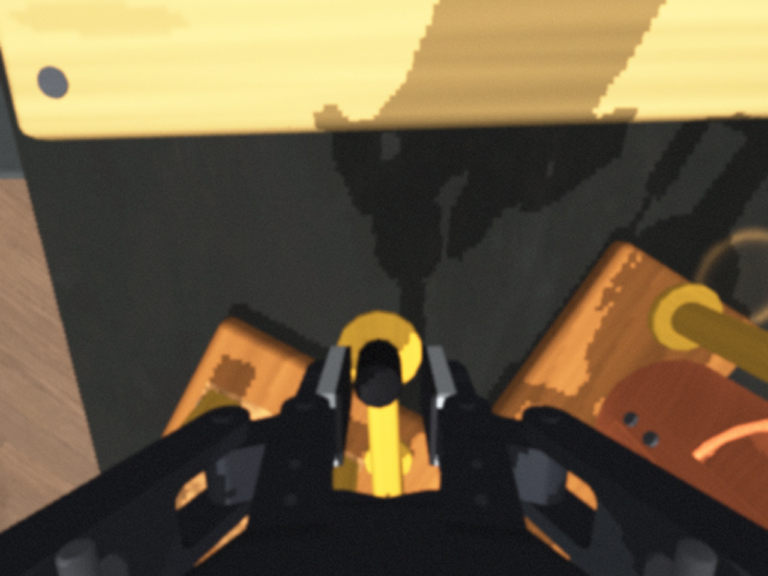

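Picture w2: the knob at (380,375) sits between the fingers, the arm swung out. The keeper is at about 1.78 rad. Next I lift, un-spin and go over the board.

>>> drive_tool:
  motion:
    - [-20,0,0,0]
    - [-25,0,0,0]
    - [-30,0,0,-7]
    - [-30,0,0,-7]
    - [-30,0,0,-7]
    - [-25,0,0,-7]
    - [-10,0,0,-7]
    - [0,0,0,-7]
    - [0,0,0,-7]
    - [0,0,0,-7]

```text
clock: 4.67
position: [544.7, -209.3, 235.1]
ee_rot: [0.222, 0.672, -0.22, 0.672]
contact_force: [0.5, -0.3, 0.0]
gripper_width: 24.1
```

>>> drive_tool:
  motion:
    - [0,0,0,-7]
    - [0,0,0,-7]
    - [0,0,0,-7]
    - [0,0,0,-7]
    - [0,0,0,-7]
    - [0,35,8,0]
    - [0,35,8,0]
    - [0,35,8,0]
    - [0,35,8,0]
    - [0,35,8,0]
  grip: 85

```text
clock: 5.5
position: [590.0, -34.2, 235.2]
ee_rot: [0.012, 0.707, -0.01, 0.707]
contact_force: [1.3, -0.6, 0.1]
gripper_width: 84.8
```

>>> drive_tool:
  motion:
    - [0,35,10,0]
    - [0,35,10,0]
    - [0,14,4,0]
    - [0,0,0,0]
    - [0,0,0,0]

```text
clock: 5.92
position: [616.4, 48.0, 234.8]
ee_rot: [0.011, 0.707, -0.009, 0.707]
contact_force: [0.1, 0.0, 0.5]
gripper_width: 85.1
```

```bash
python3 - <<'E'
from h import *
st=snap('w3'); print(st['position'],yaw(st),st['clock'],st['joints'])
E
```

```text
[616.40534291  48.03114439 234.76693141] -1.6313377292840423 5.9167 [ 0.3381479   0.37116626 -0.00316633 -0.00225292 -1.1961876  -1.93659288]
```

View pics/w3.png

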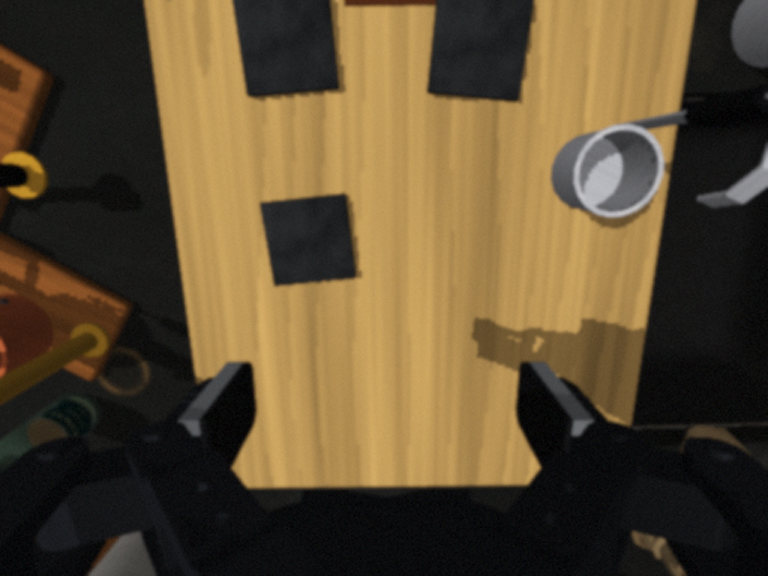

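```bash
cat >> h.py <<'E'
def coasters(name,zt=26.5):
    C=wcam(name); im=cv2.resize(cv2.imread(f'pics/{name}.png'),(512,384),interpolation=cv2.INTER_AREA)
    hsv=cv2.cvtColor(im,cv2.COLOR_BGR2HSV); m=((hsv[...,2]<75)).astype(np.uint8)
    m=cv2.morphologyEx(m,cv2.MORPH_OPEN,np.ones((5,5)))
    cs,_=cv2.findContours(m,cv2.RETR_EXTERNAL,cv2.CHAIN_APPROX_NONE)
    for c in cs:
        W=np.array([at(C,p[0][0]+.5,p[0][1]+.5,zt)[:2] for p in c],np.float32)
        (cx,cy),(w,h),a=cv2.minAreaRect(W)
        if 50<min(w,h) and max(w,h)<90: print('coaster',round(cx,1),round(cy,1),'size',round(w,1),round(h,1),'ang',round((a+45)%90-45,1))
E
python3 - <<'E'
from h import *
coasters('w3')
C=wcam('w3')
print('pix check', at(C,310/1.5,240/1.5,27))
E
```

```text
coaster 601.0 -11.8 size 66.1 66.6 ang 4.2
coaster 467.1 119.7 size 68.1 64.5 ang -5.0
coaster 461.4 -17.1 size 62.4 66.7 ang 2.9
pix check [600.18739562 -11.62309516  27.        ]
```

Picture w3: three coasters. The nearest is at (310,240), the other two touch the top border. The copper, keeper and dipper_1 cup at (615,170) are undisturbed. I grasp the nearest one.

>>> drive_tool:
  motion:
    - [20,-20,-4.5,-3]
    - [38,-20,-4.5,-2.8]
    - [38,-20,-4.5,0]
    - [38,0,0,0]
    - [38,0,0,0]
    - [20,0,0,0]
    - [0,0,0,0]
    - [0,0,0,0]

```text
clock: 6.63
position: [604.4, -12.3, 45.2]
ee_rot: [-0.024, 0.707, 0.025, 0.706]
contact_force: [0.7, -0.2, 0.4]
gripper_width: 84.7
```

>>> drive_tool:
  motion:
    - [15,0,0,0]
    - [10,0,0,0]
    - [4,0,0,0]
    - [0,0,0,0]

```text
clock: 6.97
position: [604.9, -10.8, 16.8]
ee_rot: [-0.025, 0.707, 0.026, 0.707]
contact_force: [0.2, -0.5, -0.2]
gripper_width: 85.2
```

```bash
python3 - <<'E'
from h import *
st=snap('w4'); print(st['contact_force'],st['gripper_width']); go(601,-12,12,4.2)
E
```

```text
[ 0.24958879 -0.49393846 -0.23957581] 85.15436964137066
tool delta (before spin) [ 5.2 -1.  -4.5] spin -0.08018794653389705 pos [605.4 -10.7  17.2] yaw 4.1 t 7.0167
```

View pics/w4.png

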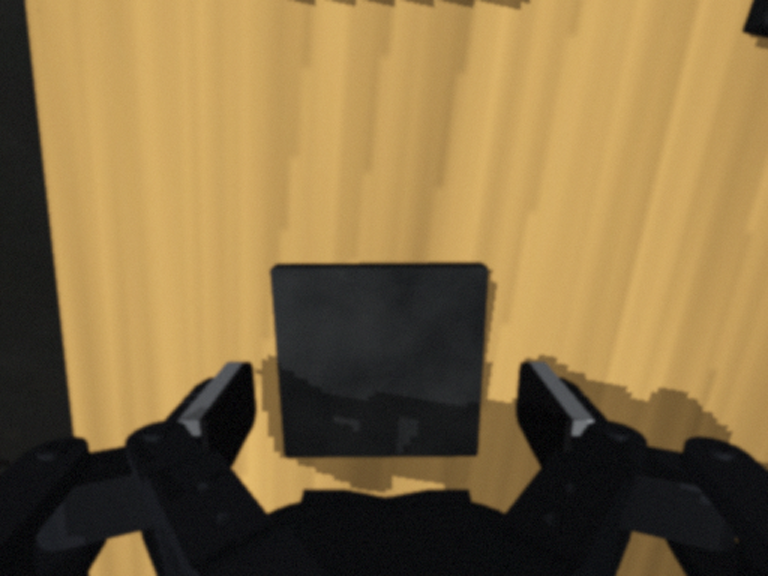

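```bash
python3 - <<'E'
from h import *
C=wcam('w4')
for u,v in [(272,265),(488,265),(286,457),(478,457)]: print(at(C,u/1.5,v/1.5,26.5).round(1))
P=np.mean([at(C,u/1.5,v/1.5,26.5) for u,v in [(272,265),(488,265),(286,457),(478,457)]],0); go(P[0],P[1],12)
E
```

```text
[568.7 -48.6  26.5]
[564.   17.1  26.5]
[636.1 -43.6  26.5]
[631.4  22.6  26.5]
tool delta (before spin) [ 5.2 -2.1 -5.5] spin None pos [605.4 -10.7  17.2] yaw 4.1 t 7.0167
```

>>> drive_tool:
  motion:
    - [2,-1.5,-5,0]
    - [3,0,0,0]
    - [0,0,0,0]
    - [0,0,0,0]

```text
clock: 7.35
position: [600.1, -12.4, 11.6]
ee_rot: [-0.025, 0.706, 0.026, 0.707]
contact_force: [1.2, 0.9, -0.8]
gripper_width: 85.1
```

>>> drive_tool:
  motion:
    - [0,0,0,0]
    - [0,0,0,0]
    - [0,0,0,0]
    - [0,0,0,0]
    - [0,0,0,0]
  grip: 55

```text
clock: 7.77
position: [600.8, -12.2, 12.3]
ee_rot: [-0.025, 0.706, 0.026, 0.707]
contact_force: [0.3, 1.0, 5.0]
gripper_width: 66.6
```

>>> drive_tool:
  motion:
    - [-10,0,0,0]
    - [-25,0,0,0]
    - [-35,0,0,0]
    - [-35,0,0,0]
    - [-35,0,0,0]
    - [-35,0,0,0]
    - [-20,0,0,0]
    - [0,0,0,0]

```text
clock: 8.43
position: [602.7, -12.7, 212.8]
ee_rot: [-0.025, 0.703, 0.027, 0.711]
contact_force: [-0.3, -0.1, 0.9]
gripper_width: 66.4
```

```bash
python3 - <<'E'
from h import *
print(arm.read_state()['gripper_width']); go(472,-294,150,-33.9)
E
```

```text
66.4473574134172
tool delta (before spin) [  60.3 -271.2 -151.4] spin 38.054210996269205 pos [602.7 -12.7 212.8] yaw 4.2 t 8.4333
```

>>> drive_tool:
  motion:
    - [5.5,-33.3,-16,0]
    - [5.5,-33.3,-16,0]
    - [5.5,-33.3,-16,0]
    - [5.5,-33.3,-16,0]
    - [5.5,-33.3,-16,0]
    - [5.5,-33.3,-16,0]
    - [0,0,0,6.3]
    - [0,0,0,6.3]
    - [0,0,0,6.3]
    - [0,0,0,6.3]

```text
clock: 9.27
position: [517.6, -219.3, 172.1]
ee_rot: [0.133, 0.696, -0.131, 0.694]
contact_force: [0.1, 0.6, -1.5]
gripper_width: 66.5
```

>>> drive_tool:
  motion:
    - [0,0,0,6.4]
    - [0,0,0,6.4]
    - [0,0,0,0]
    - [0,0,0,0]

```text
clock: 9.6
position: [518.1, -218.8, 172.3]
ee_rot: [0.206, 0.677, -0.204, 0.676]
contact_force: [-0.1, 0.2, -1.2]
gripper_width: 66.4
```

```bash
python3 - <<'E'
from h import *
st=snap('w5'); print(st['gripper_width']); go(472,-294,150,-33.9)
E
```

```text
66.42135968260177
tool delta (before spin) [ 22.3 -88.2   3.3] spin 0.16194937070261517 pos [ 518.3 -218.9  172.5] yaw -33.7 t 9.65
```

View pics/w5.png

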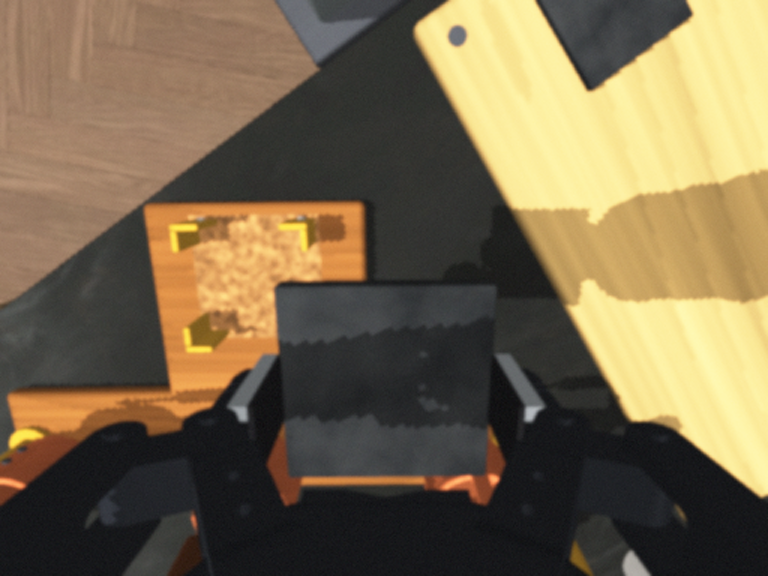

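```bash
python3 - <<'E'
from h import *
C=wcam('w5'); im=cv2.imread('pics/w5.png')[195:375,130:380]
cv2.imwrite('pics/c5.png',cv2.resize(im,None,fx=3,fy=3,interpolation=cv2.INTER_CUBIC))
for u,v in [(170,226),(308,224),(187,352)]: print(at(C,u/1.5,v/1.5,48).round(1))
a,b=at(C,145/1.5,205/1.5,14),at(C,364/1.5,202/1.5,14); print(a,b,np.degrees(np.arctan2(-(b-a)[0],(b-a)[1])),np.linalg.norm(b-a))
E
```

```text
[ 417.  -306.4   48. ]
[ 462.1 -236.8   48. ]
[ 485.  -351.2   48. ]
[ 391.17206627 -326.91227198   14.        ] [ 470.95821577 -204.03326602   14.        ] -32.99592975770423 146.50965755858132
```

View pics/c5.png

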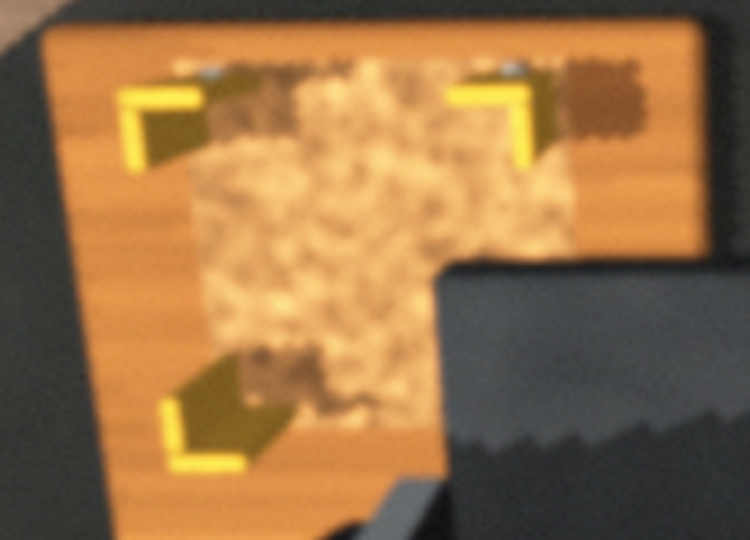

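```bash
python3 - <<'E'
from h import *
C=wcam('w5')
W=[at(C,u/1.5,v/1.5,48) for u,v in [(169.7,224.3),(307.3,223.7),(186,353)]]
print(np.round(W,1)); th,o,r=fit2d([(-41.5,-41.5),(-41.5,41.5),(41.5,-41.5)],W); print(th,o.round(1),r.round(1))
# coaster in hand: corners in px
K=[(277,283),(496,287),(288,475),(489,473)]
st=arm.read_state(); M=R.from_quat(st['ee_rot']).as_matrix()
for z in (173,): 
    P=[at(C,u/1.5,v/1.5,st['position'][2]+14)for u,v in K]; print(np.round([M.T@(p-st['position']) for p in P],1))
go(*o,60,th)
E
```

```text
[[ 416.2 -305.9   48. ]
 [ 461.8 -237.1   48. ]
 [ 485.2 -352.1   48. ]]
-33.58921646977771 [ 473.5 -294.5] [[-0.2 -0.2]
 [ 0.2  0.1]
 [-0.   0.1]]
[[-14.  -32.2 -34.3]
 [-13.9  33.3 -33. ]
 [-14.1 -32.8  32.5]
 [-14.   35.1  31.8]]
tool delta (before spin) [112.3 -87.9   5.1] spin -0.14883415951968004 pos [ 518.3 -218.9  172.5] yaw -33.7 t 9.65
```

>>> drive_tool:
  motion:
    - [0,-22,2,0]
    - [0,-22,2,0]
    - [0,-22,1,0]
    - [0,-22.5,0.5,0]
    - [30,0,0,0]
    - [30,0,0,0]
    - [30,0,0,0]
    - [22,0,0,0]
    - [0,0,0,0]
    - [0,0,0,0]

```text
clock: 10.48
position: [473.4, -295.2, 60.0]
ee_rot: [0.206, 0.678, -0.205, 0.675]
contact_force: [0.9, -0.9, 0.1]
gripper_width: 66.8
```

```bash
python3 - <<'E'
from h import *
st=arm.read_state();print(st['contact_force']); go(473.5,-294.5,10,-33.6)
E
```

```text
[ 0.8929305  -0.86254742  0.11964584]
tool delta (before spin) [50.   0.6 -0.1] spin -0.1903165458402043 pos [ 473.4 -295.2   60. ] yaw -33.8 t 10.4833
```

>>> drive_tool:
  motion:
    - [12,0,0,0]
    - [12,0,0,0]
    - [12,0,0,0]
    - [8,0,0,0]
    - [5,0,0,0]
    - [0,0,0,0]
    - [0,0,0,0]

```text
clock: 11.07
position: [475.5, -295.6, 19.8]
ee_rot: [0.205, 0.675, -0.204, 0.678]
contact_force: [-12.1, 9.7, 34.3]
gripper_width: 66.4
```

>>> drive_tool:
  motion:
    - [0,0,0,0]
    - [0,0,0,0]
    - [0,0,0,0]
    - [0,0,0,0]
  grip: 84

```text
clock: 11.4
position: [474.8, -295.4, 12.6]
ee_rot: [0.207, 0.676, -0.205, 0.677]
contact_force: [0.2, 1.0, -0.6]
gripper_width: 83.9
```

>>> drive_tool:
  motion:
    - [-15,0,0,0]
    - [-25,0,0,0]
    - [-35,0,0,0]
    - [-35,0,0,0]
    - [-35,0,0,0]
    - [-30,0,0,0]
    - [-20,0,0,0]
    - [0,0,0,0]
    - [0,0,0,0]

```text
clock: 12.15
position: [474.5, -295.8, 207.9]
ee_rot: [0.207, 0.676, -0.205, 0.677]
contact_force: [-0.6, 0.4, -1.3]
gripper_width: 84.3
```

```bash
python3 - <<'E'
from h import *
st=snap('w6'); coasters('w6',22); go(455,-18,205,3)
E
```

```text
coaster 483.8 -297.9 size 68.6 66.7 ang -33.9
tool delta (before spin) [   2.1  219.9 -170.2] spin -36.890940233975556 pos [ 473.7 -295.4  206.3] yaw -33.9 t 12.2
```

View pics/w6.png

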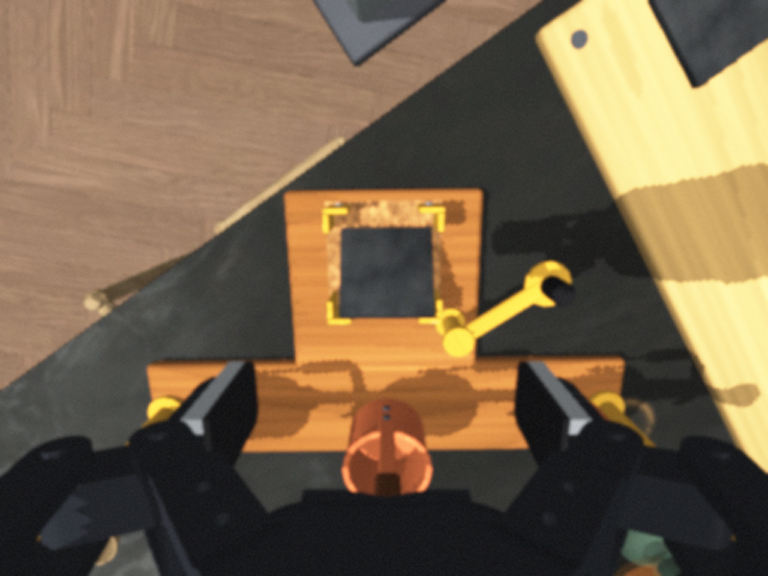

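```bash
python3 - <<'E'
from h import *
im=cv2.imread('pics/w6.png')[180:350,270:500]
cv2.imwrite('pics/c6.png',cv2.resize(im,None,fx=3.4,fy=3.4,interpolation=cv2.INTER_CUBIC))
C=wcam('w6'); print((proj(C,[473.5,-294.5,23])*1.5),(proj(C,[473.5,-294.5,48])*1.5))
for l in [(-41.5,-41.5),(-41.5,41.5),(41.5,-41.5),(41.5,41.5)]:
    c,s=np.cos(np.radians(-33.6)),np.sin(np.radians(-33.6)); p=np.array([[c,-s],[s,c]])@l+[473.5,-294.5]; print((((proj(C,[*p,48])*1.5)-[270,180])*3.4).round())
E
```

```text
[385.13885333 260.94253374] [385.20851374 267.90527025]
[181.  95.]
[600.  92.]
[198. 491.]
[588. 489.]
```

View pics/c6.png

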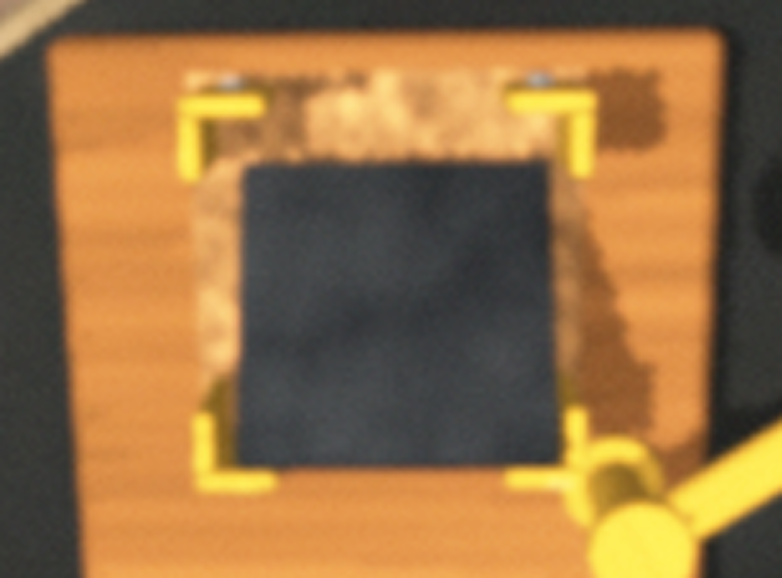

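Picture w6/c6: the angles are where predicted, but the coaster leans with its +x edge (crop v≈466) up against the +x angles. I'll press that edge down gently with closed fingers.

>>> drive_tool:
  motion:
    - [30,0,10,0]
    - [40,0,10,0]
    - [40,0,0,0]
    - [30,0,0,0]
    - [15,0,0,0]
    - [0,0,0,0]
    - [0,0,0,0]
  grip: 0

```text
clock: 12.78
position: [489.3, -306.1, 49.8]
ee_rot: [0.207, 0.678, -0.205, 0.675]
contact_force: [-0.9, -0.8, 0.3]
gripper_width: 0.5
```

>>> drive_tool:
  motion:
    - [5,0,0,0]
    - [5,0,0,0]
    - [3,0,0,0]
    - [0,0,0,0]

```text
clock: 13.12
position: [490.3, -306.2, 38.7]
ee_rot: [0.207, 0.677, -0.205, 0.676]
contact_force: [-0.9, 0.2, -0.1]
gripper_width: 0.2
```

>>> drive_tool:
  motion:
    - [3,0,0,0]
    - [3,0,0,0]
    - [2,0,0,0]
    - [0,0,0,0]

```text
clock: 13.45
position: [490.2, -306.2, 30.3]
ee_rot: [0.207, 0.677, -0.205, 0.676]
contact_force: [-0.9, 0.4, -0.9]
gripper_width: -0.2
```

>>> drive_tool:
  motion:
    - [2,0,0,0]
    - [2,0,0,0]
    - [2,0,0,0]
    - [0,0,0,0]
    - [0,0,0,0]

```text
clock: 13.87
position: [490.4, -306.3, 24.6]
ee_rot: [0.207, 0.677, -0.205, 0.676]
contact_force: [0.1, -0.6, -0.4]
gripper_width: 0.4
```

>>> drive_tool:
  motion:
    - [1,0,0,0]
    - [1,0,0,0]
    - [1,0,0,0]
    - [0,0,0,0]
    - [0,0,0,0]

```text
clock: 14.28
position: [490.7, -306.4, 22.7]
ee_rot: [0.207, 0.676, -0.205, 0.676]
contact_force: [-0.8, 0.2, 4.6]
gripper_width: 0.1
```

>>> drive_tool:
  motion:
    - [-20,0,0,0]
    - [-35,0,-5,0]
    - [-35,0,-5,0]
    - [-35,0,-5,0]
    - [-35,0,-5,0]
    - [-20,0,0,0]
    - [0,0,0,0]
    - [0,0,0,0]
  grip: 84

```text
clock: 14.95
position: [474.3, -295.6, 203.2]
ee_rot: [0.207, 0.675, -0.205, 0.677]
contact_force: [0.7, -0.2, -0.3]
gripper_width: 83.6
```

```bash
python3 - <<'E'
from h import *
st=snap('w7'); coasters('w7',22); go(473.5,-294.5,205,-33.6)
im=cv2.imread('pics/w7.png')[180:350,270:500]
cv2.imwrite('pics/c7.png',cv2.resize(im,None,fx=3.4,fy=3.4,interpolation=cv2.INTER_CUBIC))
E
```

```text
coaster 474.4 -296.2 size 61.8 63.8 ang -34.0
tool delta (before spin) [-3.5  0.6 -0.5] spin -0.30419280794109227 pos [ 473.5 -295.3  201.5] yaw -33.9 t 15.0
```

View pics/c7.png

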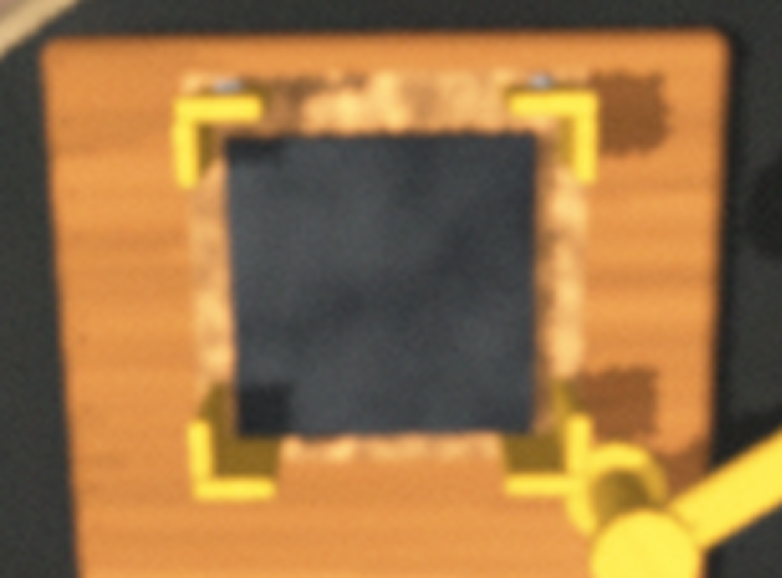

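Crop c7: the coaster now lies flat and roughly centred in the pocket. For the next one I check how the coaster sat in the hand, by PnP on w5, while heading for the next coaster.

```bash
cat >> h.py <<'E'
def held(name,corners,s=68):
    "corners rear-left, rear-right, front-left, front-right in full px of the coaster's top; gives its pose in tool axes"
    im=cv2.imread(f'pics/{name}.png'); g=cv2.cvtColor(im,cv2.COLOR_BGR2GRAY)
    p=cv2.cornerSubPix(g,np.float32(corners).reshape(-1,1,2),(5,5),(-1,-1),(3,40,.01)).reshape(-1,2)
    print('refined',p.round(1).tolist())
    c=arm.calibration('wrist'); K=np.array(c['K']);T=np.array(c['T_tool_cam']); h=s/2
    obj=np.float32([[0,-h,-h],[0,h,-h],[0,-h,h],[0,h,h]])
    ok,rv,tv=cv2.solvePnP(obj,(p/1.5).astype(np.float64),K,None,flags=cv2.SOLVEPNP_ITERATIVE)
    F=np.diag([1.,-1,-1]); Rm=T[:3,:3]@F@cv2.Rodrigues(rv)[0]; t=T[:3,:3]@F@tv[:,0]+T[:3,3]
    n=Rm[:,0]; print('centre(top) in tool',t.round(1),'normal',n.round(3),'pitch(z edge down +)',np.degrees(np.arctan2(Rm[0,2],Rm[2,2])).round(1),'roll',np.degrees(np.arctan2(Rm[0,1],Rm[1,1])).round(1))
E
python3 - <<'E'
from h import *
held('w5',[(277,283),(496,287),(288,475),(489,473)])
held('w4',[(272,265),(488,265),(286,457),(478,457)])
go(520,-18,235,2.9)
E
```

```text
refined [[278.20001220703125, 282.1000061035156], [495.5, 285.29998779296875], [290.20001220703125, 477.3999938964844], [487.79998779296875, 474.0]]
centre(top) in tool [-9.6  1.1  1.4] normal [ 0.999 -0.01   0.047] pitch(z edge down +) -2.7 roll 0.6
refined [[276.70001220703125, 263.3999938964844], [484.1000061035156, 263.8999938964844], [286.0, 457.3999938964844], [476.3999938964844, 455.0]]
centre(top) in tool [-3.1 -1.2 -3.2] normal [ 0.994 -0.023  0.104] pitch(z edge down +) -6.0 roll 1.3
tool delta (before spin) [ -32.6  256.1 -116.1] spin -36.80419280794109 pos [ 473.5 -295.3  201.5] yaw -33.9 t 15.0
```

>>> drive_tool:
  motion:
    - [-4,32,-14.5,0]
    - [-4,32,-14.5,0]
    - [-4,32,-14.5,0]
    - [-4,32,-14.5,0]
    - [-4,32,-14.5,0]
    - [-4,32,-14.5,0]
    - [-4,32,-14.5,0]
    - [-4,32,-14.5,0]
    - [0,0,0,-6.1]
    - [0,0,0,-6.1]

```text
clock: 15.83
position: [519.9, -16.4, 232.5]
ee_rot: [0.13, 0.696, -0.13, 0.694]
contact_force: [-0.3, -0.1, -0.1]
gripper_width: 83.7
```

>>> drive_tool:
  motion:
    - [0,0,0,-6.1]
    - [0,0,0,-6.1]
    - [0,0,0,-6.1]
    - [0,0,0,-6.1]
    - [0,0,0,0]
    - [0,0,0,0]

```text
clock: 16.33
position: [519.7, -18.6, 232.8]
ee_rot: [-0.015, 0.708, 0.016, 0.706]
contact_force: [-0.2, -0.1, -0.0]
gripper_width: 83.8
```

```bash
python3 - <<'E'
from h import *
st=snap('w8'); coasters('w8',26); go(456,-18,60,2.9)
E
```

```text
coaster 457.5 -18.0 size 64.5 64.7 ang 2.6
coaster 473.6 -290.9 size 71.3 67.6 ang -33.4
coaster 444.9 100.1 size 68.5 65.5 ang -6.4
tool delta (before spin) [173.3   3.1 -63.3] spin -0.33985736104096986 pos [519.8 -18.5 233.1] yaw 2.6 t 16.3833
```

>>> drive_tool:
  motion:
    - [30,1,-20,0]
    - [36,1,-21,0]
    - [36,1,-21,0]
    - [36,0,0,0]
    - [36,0,0,0]
    - [25,0,0,0]
    - [14,0,0,0]
    - [0,0,0,0]
    - [0,0,0,0]

```text
clock: 17.13
position: [458.0, -18.1, 20.8]
ee_rot: [-0.016, 0.708, 0.017, 0.706]
contact_force: [0.6, -0.8, 1.1]
gripper_width: 84.0
```

```bash
python3 - <<'E'
from h import *
st=snap('w9'); print(st['contact_force']); coasters('w9',26); go(456,-18,60,2.9)
im=cv2.imread('pics/w9.png'); g=cv2.cvtColor(im,cv2.COLOR_BGR2GRAY)
for u in (340,380,420): print('col',u,g[200:520:6,u].tolist())
for v in (320,400): print('row',v,g[v,230:540:8].tolist())
E
```

```text
[ 0.59901984 -0.82966     1.12081679]
coaster 455.7 -18.8 size 67.4 66.1 ang 2.9
tool delta (before spin) [-38.2   0.1  -2.8] spin -0.21752055548262206 pos [458.8 -17.8  21.8] yaw 2.7 t 17.1833
col 340 [104, 187, 206, 220, 222, 222, 223, 224, 224, 225, 226, 224, 47, 67, 68, 65, 65, 61, 60, 66, 67, 70, 70, 70, 70, 68, 66, 61, 58, 57, 58, 53, 33, 36, 35, 37, 37, 39, 40, 39, 37, 38, 41, 133, 157, 189, 228, 228, 192, 17, 25, 18, 20, 21]
col 380 [50, 169, 206, 217, 220, 220, 220, 221, 220, 220, 220, 209, 40, 63, 62, 65, 62, 68, 66, 68, 68, 68, 66, 67, 65, 69, 67, 60, 55, 57, 53, 55, 38, 38, 37, 38, 39, 38, 39, 33, 36, 37, 40, 116, 135, 135, 135, 147, 210, 206, 22, 20, 23, 16]
col 420 [42, 117, 202, 217, 224, 223, 221, 223, 223, 221, 222, 209, 35, 49, 52, 52, 53, 55, 58, 59, 58, 58, 58, 59, 57, 55, 51, 51, 52, 51, 54, 57, 37, 35, 38, 36, 51, 56, 45, 45, 40, 39, 39, 122, 135, 135, 202, 208, 196, 27, 20, 19, 20, 21]
row 320 [225, 230, 227, 224, 226, 228, 227, 75, 70, 70, 67, 68, 67, 68, 68, 66, 65, 69, 71, 69, 63, 59, 57, 54, 58, 60, 57, 58, 51, 51, 49, 48, 81, 179, 222, 222, 227, 225, 222]
row 400 [13, 13, 14, 24, 226, 227, 155, 132, 38, 35, 36, 32, 32, 31, 35, 33, 37, 38, 40, 40, 37, 36, 34, 36, 34, 38, 40, 46, 51, 58, 37, 38, 150, 146, 153, 159, 19, 20, 21]
```

>>> drive_tool:
  motion:
    - [5,-0.4,-2.2,0]
    - [4,0,0,0]
    - [0,0,0,0]
    - [0,0,0,0]

```text
clock: 17.52
position: [456.2, -18.4, 12.8]
ee_rot: [-0.016, 0.707, 0.018, 0.707]
contact_force: [-0.3, -0.2, -0.5]
gripper_width: 83.9
```

>>> drive_tool:
  motion:
    - [0,0,0,0]
    - [0,0,0,0]
    - [0,0,0,0]
    - [0,0,0,0]
    - [0,0,0,0]
  grip: 55

```text
clock: 17.93
position: [456.5, -18.3, 13.5]
ee_rot: [-0.016, 0.706, 0.018, 0.707]
contact_force: [-2.7, -0.2, 7.9]
gripper_width: 65.9
```

>>> drive_tool:
  motion:
    - [-10,0,0,0]
    - [-25,0,0,0]
    - [-30,0,0,0]
    - [-30,0,0,0]
    - [-30,-20,0,0]
    - [-10,-33,1,0]
    - [0,-33,1,0]
    - [0,-33,1,0]
    - [0,-33,1,0]
    - [0,-33,0,0]

```text
clock: 18.77
position: [468.7, -204.8, 147.4]
ee_rot: [-0.016, 0.707, 0.018, 0.707]
contact_force: [0.6, 0.3, -0.4]
gripper_width: 65.6
```

>>> drive_tool:
  motion:
    - [0,-33,0,0]
    - [0,-33,0,0]
    - [0,-25,0,0]
    - [0,0,0,6]
    - [0,0,0,6]
    - [0,0,0,6]
    - [0,0,0,6]
    - [0,0,0,6]
    - [0,0,0,6.2]
    - [0,0,0,0]

```text
clock: 19.6
position: [472.9, -294.1, 146.7]
ee_rot: [0.205, 0.677, -0.204, 0.677]
contact_force: [-0.0, 0.6, -0.6]
gripper_width: 65.8
```

```bash
python3 - <<'E'
from h import *
st=snap('w10'); print(st['contact_force'],st['wrist_torque'],st['gripper_width']); go(472,-294.5,48,-33.6)
E
```

```text
[-0.02767728  0.64464645 -0.56759941] [ 0.02540544  0.05488177 -0.05266709] 65.77986387091119
tool delta (before spin) [98.7 -1.1 -0.5] spin 0.23051098084576438 pos [ 473.  -294.1  146.7] yaw -33.4 t 19.65
```

>>> drive_tool:
  motion:
    - [30,-1.1,-0.5,0.2]
    - [35,0,0,0]
    - [20,0,0,0]
    - [12,0,0,0]
    - [0,0,0,0]
    - [0,0,0,0]

```text
clock: 20.15
position: [472.1, -294.6, 49.5]
ee_rot: [0.205, 0.678, -0.203, 0.676]
contact_force: [0.5, 0.4, 0.5]
gripper_width: 65.8
```

>>> drive_tool:
  motion:
    - [4,0,0,0]
    - [3,0,0,0]
    - [2,0,0,0]
    - [0,0,0,0]
    - [0,0,0,0]

```text
clock: 20.57
position: [472.3, -294.7, 41.2]
ee_rot: [0.206, 0.677, -0.204, 0.677]
contact_force: [-0.3, -0.4, -1.8]
gripper_width: 65.6
```

```bash
python3 - <<'E'
from h import *
st=arm.read_state(); M=R.from_quat(st['ee_rot']).as_matrix(); print('F tool',(M.T@st['contact_force']).round(1),'T tool',(M.T@st['wrist_torque']).round(2)); go(472,-294.5,48,-33.6)
E
```

```text
F tool [ 1.8 -0.5  0. ] T tool [ 0.02 -0.03 -0.01]
tool delta (before spin) [-6.8 -0.  -0.4] spin -0.06975050213395662 pos [ 472.3 -294.7   41.2] yaw -33.7 t 20.5667
```

>>> drive_tool:
  motion:
    - [2,0,0,0]
    - [2,0,0,0]
    - [2,0,0,0]
    - [0,0,0,0]

```text
clock: 20.9
position: [471.8, -294.5, 34.3]
ee_rot: [0.206, 0.677, -0.204, 0.676]
contact_force: [-0.3, -0.3, -1.9]
gripper_width: 65.5
```

>>> drive_tool:
  motion:
    - [2,0,0,0]
    - [2,0,0,0]
    - [2,0,0,0]
    - [0,0,0,0]

```text
clock: 21.23
position: [471.8, -294.4, 28.2]
ee_rot: [0.206, 0.677, -0.204, 0.676]
contact_force: [-0.3, -0.1, -0.4]
gripper_width: 65.5
```

>>> drive_tool:
  motion:
    - [2,0,0,0]
    - [2,0,0,0]
    - [2,0,0,0]
    - [0,0,0,0]

```text
clock: 21.57
position: [471.9, -294.4, 22.3]
ee_rot: [0.206, 0.677, -0.204, 0.676]
contact_force: [0.9, 0.2, -0.7]
gripper_width: 65.9
```

>>> drive_tool:
  motion:
    - [2,0,0,0]
    - [2,0,0,0]
    - [0,0,0,0]

```text
clock: 21.82
position: [471.9, -294.5, 18.4]
ee_rot: [0.206, 0.677, -0.204, 0.676]
contact_force: [0.1, 0.1, -0.8]
gripper_width: 65.7
```

>>> drive_tool:
  motion:
    - [0,0,0,0]
    - [0,0,0,0]
    - [0,0,0,0]
    - [0,0,0,0]
  grip: 84

```text
clock: 22.15
position: [472.3, -294.6, 19.0]
ee_rot: [0.206, 0.677, -0.204, 0.677]
contact_force: [-0.6, -0.4, -0.3]
gripper_width: 83.9
```

>>> drive_tool:
  motion:
    - [-15,0,0,0]
    - [-25,0,0,0]
    - [-35,0,0,0]
    - [-35,0,0,0]
    - [-35,0,0,0]
    - [-30,0,0,0]
    - [-10,0,0,0]
    - [0,0,0,0]
    - [0,0,0,0]

```text
clock: 22.9
position: [471.9, -294.7, 203.7]
ee_rot: [0.206, 0.677, -0.204, 0.677]
contact_force: [-1.0, 0.4, -0.9]
gripper_width: 84.3
```

```bash
python3 - <<'E'
from h import *
st=snap('w11'); coasters('w11',30); go(500,100,235,-6)
E
```

```text
coaster 473.1 -292.7 size 61.6 65.7 ang -34.4
tool delta (before spin) [ -31.2  344.2 -195.1] spin -27.705148068878714 pos [ 471.3 -294.5  202.4] yaw -33.7 t 22.95
```

>>> drive_tool:
  motion:
    - [-3,34.4,-19.5,0]
    - [-3,34.4,-19.5,0]
    - [-3,34.4,-19.5,0]
    - [-3,34.4,-19.5,0]
    - [-3,34.4,-19.5,0]
    - [-3,34.4,-19.5,0]
    - [-3,34.4,-19.5,0]
    - [-3,34.4,-19.5,0]
    - [-3,34.4,-19.5,0]
    - [-3,34.4,-19.5,0]

```text
clock: 23.78
position: [499.4, 101.0, 232.7]
ee_rot: [0.205, 0.678, -0.205, 0.675]
contact_force: [1.3, -0.2, 0.5]
gripper_width: 84.3
```

>>> drive_tool:
  motion:
    - [0,0,0,-6.9]
    - [0,0,0,-6.9]
    - [0,0,0,-6.9]
    - [0,0,0,-7]
    - [0,0,0,0]
    - [0,0,0,0]

```text
clock: 24.28
position: [500.0, 99.1, 232.9]
ee_rot: [0.038, 0.707, -0.038, 0.705]
contact_force: [0.1, -0.2, -0.1]
gripper_width: 84.5
```

```bash
python3 - <<'E'
from h import *
st=snap('w12'); coasters('w12',26); go(456,100,60,-6)
E
```

```text
tool delta (before spin) [173.4  -4.  -43.5] spin -0.16349938631282157 pos [500.1  99.1 233.3] yaw -6.2 t 24.3333
```

View pics/w12.png

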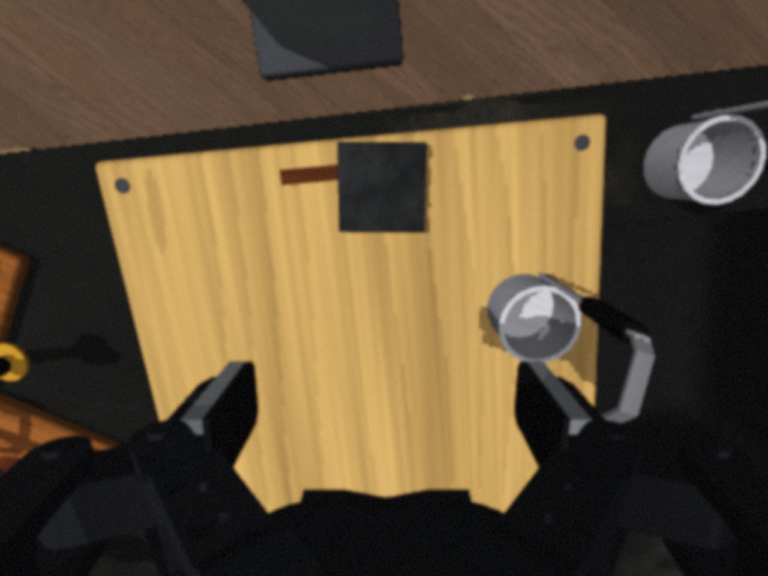

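```bash
python3 - <<'E'
from h import *
C=wcam('w12'); f=lambda u,v,z:at(C,u/1.5,v/1.5,z)
P=[f(u,v,26.5) for u,v in [(338,144),(427,143),(340,232),(427,231)]]; print(np.round(P,1)); c=np.mean(P,0); print('coaster',c.round(1),'stick',f(281,177,18).round(),f(338,172,18).round())
d=(P[1]-P[0]+P[3]-P[2]); print('yaw',np.degrees(np.arctan2(-d[0],d[1])))
cup=f(540,322,68); print('d1 cup',cup.round(1)); top=f(650,342,192); tip=f(622,418,165); print('d1 handle top',top.round(1),'tip',tip.round(1)); v=(cup-top)[:2]; print('yaw cup-handle',np.degrees(np.arctan2(v[1],v[0])),np.linalg.norm(v)); v=(tip-top)[:2]; print('yaw tip-handle',np.degrees(np.arctan2(v[1],v[0])),np.linalg.norm(v))
print('d0 cup',f(722,160,50).round(1))
go(c[0],c[1],17,-6)
E
```

```text
[[409.2  72.8  26.5]
 [415.7 139.2  26.5]
 [474.7  65.4  26.5]
 [481.3 133.8  26.5]]
coaster [445.2 102.8  26.5] stick [428.  24.  18.] [429.  69.  18.]
yaw -5.559147354377007
d1 cup [551.2 207.4  68. ]
d1 handle top [518.8 214.6 192. ] tip [573.4 217.9 165. ]
yaw cup-handle -12.58935770540089 33.170464335348356
yaw tip-handle 3.46697243669038 54.72710773102338
d0 cup [450.8 343.   50. ]
tool delta (before spin) [216.4  -2.3 -54.4] spin -0.16349938631282157 pos [500.1  99.1 233.3] yaw -6.2 t 24.3333
```

Picture w12: the last coaster has been knocked to (338–427,143–231) and lies beside a brown strip at (281–338,175). The dipper_1 cup is at (540,322), its hook at (650,342)–(622,418). I descend on the coaster.

>>> drive_tool:
  motion:
    - [30,-0.8,-18,0]
    - [36,-0.8,-18,0]
    - [36,-0.7,-18,0]
    - [36,0,0,0]
    - [36,0,0,0]
    - [25,0,0,0]
    - [13,0,0,0]
    - [0,0,0,0]
    - [0,0,0,0]

```text
clock: 25.08
position: [446.5, 102.8, 22.1]
ee_rot: [0.038, 0.707, -0.037, 0.706]
contact_force: [-0.6, 0.7, -0.1]
gripper_width: 83.8
```

```bash
python3 - <<'E'
from h import *
st=snap('w13'); print(st['contact_force']); coasters('w13',26); go(445,103,12.5,-6)
im=cv2.imread('pics/w13.png'); g=cv2.cvtColor(im,cv2.COLOR_BGR2GRAY)
for u in (340,380,420): print('col',u,g[236:476:6,u].tolist())
for v in (320,400): print('row',v,g[v,230:540:8].tolist())
E
```

```text
[-0.61084672  0.74951026 -0.06370985]
coaster 443.2 101.8 size 66.0 67.1 ang -6.4
tool delta (before spin) [10.5 -0.6 -2.2] spin -0.03495183765795673 pos [447.2 103.3  23. ] yaw -6.0 t 25.1333
col 340 [45, 50, 145, 201, 214, 90, 74, 76, 73, 72, 72, 69, 73, 73, 78, 76, 75, 75, 72, 72, 72, 67, 65, 62, 37, 35, 39, 37, 43, 43, 44, 42, 44, 43, 43, 46, 175, 230, 230, 231]
col 380 [50, 106, 200, 227, 232, 117, 64, 68, 67, 66, 68, 74, 75, 75, 73, 74, 72, 73, 74, 71, 67, 64, 63, 60, 56, 40, 44, 43, 41, 41, 43, 45, 41, 39, 39, 44, 90, 199, 216, 218]
col 420 [64, 164, 214, 223, 227, 133, 53, 57, 58, 62, 60, 62, 67, 66, 64, 60, 63, 62, 59, 56, 56, 55, 57, 39, 40, 40, 46, 64, 63, 64, 64, 62, 44, 46, 39, 44, 129, 227, 227, 226]
row 320 [89, 86, 87, 88, 89, 88, 88, 81, 79, 77, 74, 76, 73, 75, 76, 72, 76, 77, 77, 71, 69, 67, 64, 62, 62, 63, 59, 62, 57, 57, 53, 52, 140, 227, 227, 220, 220, 225, 225]
row 400 [15, 18, 16, 33, 233, 228, 217, 89, 41, 43, 40, 37, 36, 37, 40, 40, 41, 43, 66, 40, 41, 40, 38, 42, 62, 69, 71, 46, 47, 45, 42, 87, 154, 156, 156, 148, 15, 14, 16]
```

>>> drive_tool:
  motion:
    - [5,-1.3,-2.2,0]
    - [4.5,0,0,0]
    - [0,0,0,0]
    - [0,0,0,0]

```text
clock: 25.47
position: [444.5, 102.2, 13.5]
ee_rot: [0.038, 0.706, -0.036, 0.706]
contact_force: [-0.3, 0.9, 0.1]
gripper_width: 84.2
```

>>> drive_tool:
  motion:
    - [0,0,0,0]
    - [0,0,0,0]
    - [0,0,0,0]
    - [0,0,0,0]
    - [0,0,0,0]
  grip: 55

```text
clock: 25.88
position: [444.7, 102.3, 14.2]
ee_rot: [0.038, 0.706, -0.036, 0.706]
contact_force: [-2.0, -0.5, 9.0]
gripper_width: 65.7
```

>>> drive_tool:
  motion:
    - [-10,0,0,0]
    - [-25,0,0,0]
    - [-30,0,0,0]
    - [-30,0,0,0]
    - [-30,0,0,0]
    - [-10,0,0,0]
    - [0,0,0,0]

```text
clock: 26.47
position: [446.1, 102.8, 151.5]
ee_rot: [0.039, 0.704, -0.034, 0.709]
contact_force: [-0.7, 0.5, -0.5]
gripper_width: 66.0
```

```bash
python3 - <<'E'
from h import *
print(arm.read_state()['gripper_width']); go(472,-294.5,145,-33.6)
E
```

```text
66.02748923059428
tool delta (before spin) [   4.2 -392.5   67. ] spin 27.637158302261724 pos [446.1 102.8 151.5] yaw -6.0 t 26.4667
```

>>> drive_tool:
  motion:
    - [0.4,-39.2,6.7,0]
    - [0.4,-39.2,6.7,0]
    - [0.4,-39.2,6.7,0]
    - [0.4,-39.2,6.7,0]
    - [0.4,-39.2,6.7,0]
    - [0.4,-39.2,6.7,0]
    - [0.4,-39.2,6.7,0]
    - [0.4,-39.2,6.7,0]
    - [0.4,-39.2,6.7,0]
    - [0.4,-39.2,6.7,0]

```text
clock: 27.3
position: [469.0, -296.6, 141.4]
ee_rot: [0.038, 0.707, -0.036, 0.705]
contact_force: [1.5, 1.5, -0.5]
gripper_width: 65.7
```

>>> drive_tool:
  motion:
    - [0,0,0,6.9]
    - [0,0,0,6.9]
    - [0,0,0,6.9]
    - [0,0,0,6.9]
    - [0,0,0,0]
    - [0,0,0,0]

```text
clock: 27.8
position: [469.4, -294.7, 141.9]
ee_rot: [0.204, 0.678, -0.202, 0.676]
contact_force: [-1.0, -0.3, -0.0]
gripper_width: 65.9
```

```bash
python3 - <<'E'
from h import *
go(472,-294.5,50,-33.6)
E
```

```text
tool delta (before spin) [91.9  1.5  2.4] spin 0.1685675951821679 pos [ 469.4 -294.7  141.9] yaw -33.4 t 27.8
```

>>> drive_tool:
  motion:
    - [30,1.5,2.4,0.2]
    - [35,0,0,0]
    - [20,0,0,0]
    - [7,0,0,0]
    - [0,0,0,0]
    - [0,0,0,0]

```text
clock: 28.3
position: [473.6, -295.1, 51.7]
ee_rot: [0.205, 0.677, -0.204, 0.677]
contact_force: [0.2, 0.1, -0.7]
gripper_width: 66.2
```

>>> drive_tool:
  motion:
    - [4,0,0,0]
    - [3,0,0,0]
    - [2,0,0,0]
    - [0,0,0,0]
    - [0,0,0,0]

```text
clock: 28.72
position: [473.1, -294.9, 42.7]
ee_rot: [0.206, 0.677, -0.205, 0.677]
contact_force: [0.1, 0.1, 0.6]
gripper_width: 66.0
```

>>> drive_tool:
  motion:
    - [2,0,0,0]
    - [2,0,0,0]
    - [2,0,0,0]
    - [0,0,0,0]

```text
clock: 29.05
position: [472.7, -294.7, 35.8]
ee_rot: [0.206, 0.677, -0.205, 0.676]
contact_force: [-0.8, -0.3, -0.4]
gripper_width: 65.9
```

>>> drive_tool:
  motion:
    - [2,0,0,0]
    - [2,0,0,0]
    - [2,0,0,0]
    - [2,0,0,0]
    - [0,0,0,0]
    - [0,0,0,0]

```text
clock: 29.55
position: [472.9, -294.8, 28.1]
ee_rot: [0.206, 0.677, -0.205, 0.676]
contact_force: [0.5, -0.4, -0.5]
gripper_width: 66.1
```

>>> drive_tool:
  motion:
    - [0,0,0,0]
    - [0,0,0,0]
    - [0,0,0,0]
    - [0,0,0,0]
  grip: 84

```text
clock: 29.88
position: [473.2, -294.9, 28.5]
ee_rot: [0.206, 0.677, -0.205, 0.677]
contact_force: [0.2, 1.1, 1.0]
gripper_width: 83.7
```

>>> drive_tool:
  motion:
    - [-15,0,0,0]
    - [-25,0,0,0]
    - [-35,0,0,0]
    - [-35,0,0,0]
    - [-35,0,0,0]
    - [-30,0,0,0]
    - [0,0,0,0]
    - [0,0,0,0]

```text
clock: 30.55
position: [473.9, -295.5, 205.6]
ee_rot: [0.206, 0.675, -0.205, 0.678]
contact_force: [-0.6, 0.9, -0.8]
gripper_width: 84.3
```

```bash
python3 - <<'E'
from h import *
st=snap('w14'); coasters('w14',38); go(473,-294.5,205,-33.6)
im=cv2.imread('pics/w14.png')[180:380,270:600]
cv2.imwrite('pics/c14.png',cv2.resize(im,None,fx=2.4,fy=2.4,interpolation=cv2.INTER_CUBIC))
E
```

```text
coaster 472.3 -292.3 size 62.8 66.6 ang -35.4
tool delta (before spin) [-1.4  0.5 -0.1] spin -0.20486029991303667 pos [ 472.8 -295.   203.6] yaw -33.8 t 30.6
```

View pics/c14.png

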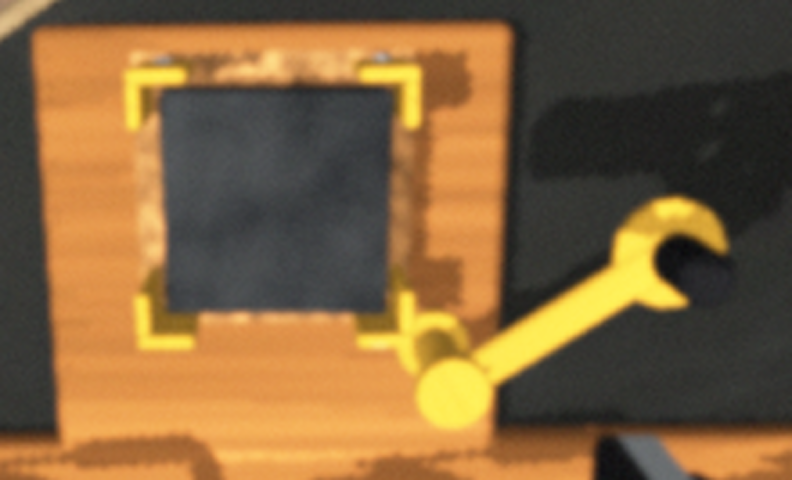

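Crop c14: the stack is flat inside the four angles, the keeper arm open with its knob at (690,265). Now I close the keeper.

>>> drive_tool:
  motion:
    - [0,28,2.2,0]
    - [0,28,2.3,0]
    - [0,28,2.3,0]
    - [0,28,2.3,0]
    - [0,0,0,6.6]
    - [0,0,0,6.6]
    - [0,0,0,6.6]
    - [0,0,0,6.6]
    - [0,0,0,6.6]
    - [0,0,0,6.6]
  grip: 46

```text
clock: 31.43
position: [541.8, -206.9, 201.2]
ee_rot: [0.424, 0.568, -0.424, 0.564]
contact_force: [0.3, 0.5, -0.2]
gripper_width: 46.0
```

>>> drive_tool:
  motion:
    - [0,0,0,6.6]
    - [0,0,0,0]
    - [0,0,0,0]

```text
clock: 31.68
position: [542.1, -207.0, 201.8]
ee_rot: [0.454, 0.544, -0.454, 0.541]
contact_force: [-0.8, -0.3, -1.0]
gripper_width: 46.2
```

```bash
python3 - <<'E'
from h import *
C=wcam('w14'); print(at(C,(270+682/2.4)/1.5,(180+258/2.4)/1.5,83),at(C,(270+700/2.4)/1.5,(180+283/2.4)/1.5,83))
st=snap('w15'); C=wcam('w15'); im=cv2.imread('pics/w15.png'); hsv=cv2.cvtColor(im,cv2.COLOR_BGR2HSV)
m=((hsv[...,0]>18)&(hsv[...,0]<32)&(hsv[...,1]>150)&(hsv[...,2]>120)).astype(np.uint8)
n,l,s,c=cv2.connectedComponentsWithStats(m)
for i in range(1,n):
    if s[i,4]>150: print(s[i],c[i].round())
print('proj knob guess',proj(C,[542.5,-207,83])*1.5)
go(542.5,-207,65,-80)
E
```

```text
[ 535.2369029  -208.79521318   83.        ] [ 543.83051349 -208.06710783   83.        ]
[ 355  252   59  141 3477] [380. 321.]
[ 544  283  199  157 6068] [642. 360.]
[248 289  40  27 569] [270. 303.]
[330 344  21  42 548] [341. 363.]
[192 346  30  44 494] [206. 372.]
[ 707  422   61   77 2860] [743. 461.]
[584 557  35  19 427] [600. 568.]
proj knob guess [385.03931621 286.33900982]
tool delta (before spin) [137.2   0.5   0.4] spin 0.16817000355885625 pos [ 542.3 -207.1  202.2] yaw -79.8 t 31.7333
```

>>> drive_tool:
  motion:
    - [30,0,0,0]
    - [35,0,0,0]
    - [35,0,0,0]
    - [25,0,0,0]
    - [12,0,0,0]
    - [0,0,0,0]
    - [0,0,0,0]

```text
clock: 32.32
position: [542.6, -206.9, 65.8]
ee_rot: [0.454, 0.543, -0.454, 0.541]
contact_force: [-0.0, 0.0, 0.1]
gripper_width: 46.3
```

>>> drive_tool:
  motion:
    - [0,0,0,0]
    - [0,0,0,0]
    - [0,0,0,0]
    - [0,-8.3,-0.6,-6.5]
    - [0,-8.3,-0.6,-6.5]
    - [0,-8.3,-0.6,-6.5]
    - [0,-8.3,-0.6,-6.5]
    - [0,-8.3,-0.6,-6.5]
    - [0,-8.3,-0.6,-6.5]
  grip: 24

```text
clock: 33.07
position: [497.7, -225.1, 67.6]
ee_rot: [0.247, 0.663, -0.244, 0.664]
contact_force: [0.3, 1.6, 0.1]
gripper_width: 24.1
```

```bash
python3 - <<'E'
from h import *
st=arm.read_state();d=np.array(st['position'])[:2]-[545,-280.2]; print(np.linalg.norm(d),'keeper~',225-(np.degrees(np.arctan2(d[1],d[0]))+33.6)); go(473,-294.6,65)
E
```

```text
72.59828652749539 keeper~ 60.743061786022025
tool delta (before spin) [  2.3 -68.8  26.5] spin None pos [ 497.7 -225.1   67.6] yaw -40.6 t 33.0667
```

>>> drive_tool:
  motion:
    - [0,-8.3,-0.6,-6.5]
    - [0,-8.3,-0.6,-6.5]
    - [0,-8.3,-0.6,-6.5]
    - [0,-8.3,-0.6,-6.5]
    - [0,-8.3,-0.6,-6.5]
    - [0,-8.3,-0.6,-6.5]
    - [0,-8.3,-0.6,-6.5]
    - [0,-8.3,-0.6,-6.5]
    - [0,-8.3,-0.6,-6.5]

```text
clock: 33.82
position: [473.8, -293.4, 67.3]
ee_rot: [-0.109, 0.698, 0.11, 0.699]
contact_force: [-0.5, 0.7, -0.0]
gripper_width: 23.9
```

>>> drive_tool:
  motion:
    - [0,-2,0,0]
    - [0,-2,0,0]
    - [0,-2,0,0]
    - [0,0,0,0]

```text
clock: 34.15
position: [475.5, -298.0, 66.6]
ee_rot: [-0.106, 0.699, 0.108, 0.699]
contact_force: [-1.3, 3.4, 3.5]
gripper_width: 24.0
```

```bash
python3 - <<'E'
from h import *
st=arm.read_state();d=np.array(st['position'])[:2]-[545,-280.2]; print(np.linalg.norm(d),'keeper~',225-(np.degrees(np.arctan2(d[1],d[0]))+33.6)); go(473,-294.6,65)
M=R.from_quat(st['ee_rot']).as_matrix(); print('F tool',(M.T@st['contact_force']).round(1))
E
```

```text
71.78540671498662 keeper~ 357.02990137296854
tool delta (before spin) [ 1.6  4.  -1.3] spin None pos [ 475.5 -298.    66.6] yaw 17.4 t 34.15
F tool [-3.5  3.7 -0.2]
```

>>> drive_tool:
  motion:
    - [0,3,0,0]
    - [0,0,0,0]
    - [0,0,0,0]
    - [-30,0,0,0]
    - [-38,0,0,3.5]
    - [-38,0,0,3.5]
    - [-38,0,0,3.5]
    - [-38,0,0,3.5]
    - [-10,0,0,3.5]
  grip: 40

```text
clock: 34.9
position: [477.5, -298.0, 265.8]
ee_rot: [-0.001, 0.703, -0.002, 0.711]
contact_force: [0.4, -0.1, 0.9]
gripper_width: 39.9
```

>>> drive_tool:
  motion:
    - [0,38,6,0]
    - [0,38,6,0]
    - [0,38,6,0]
    - [0,38,6,0]
    - [0,38,6,0]
    - [0,38,6,0]
    - [0,38,6,0]
    - [0,38,6,0]
    - [0,38,6,0]
    - [0,38,6,0]

```text
clock: 35.73
position: [534.7, 85.6, 259.4]
ee_rot: [0.001, 0.707, 0.001, 0.707]
contact_force: [1.9, -0.6, 0.2]
gripper_width: 39.9
```

>>> drive_tool:
  motion:
    - [0,38,6,0]
    - [0,38,6,0]
    - [0,38,6,0]
    - [0,38,6,0]
    - [0,38,4,0]
    - [0,0,0,0]
    - [0,0,0,0]

```text
clock: 36.32
position: [562.5, 275.7, 258.5]
ee_rot: [-0.0, 0.707, 0.002, 0.707]
contact_force: [-0.0, -1.3, -0.6]
gripper_width: 40.0
```

```bash
python3 - <<'E'
from h import *
st=snap('w16'); print(st['position'],yaw(st),st['joints'].round(2),st['clock'])
E
```

```text
[562.47863388 275.67548648 258.49462102] 0.16108777663221507 [ 0.71  0.37  0.06 -0.   -1.26 -2.28] 36.3167
```

View pics/w16.png

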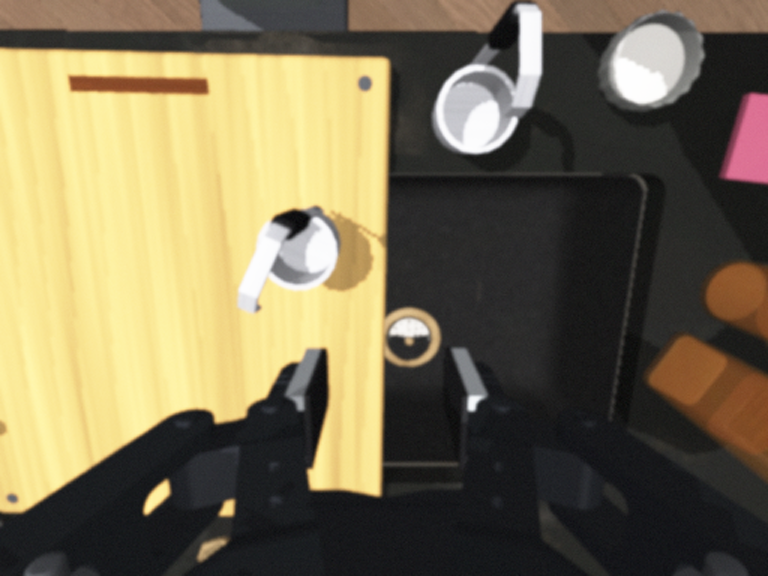

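Picture w16: for dipper_1 the cup rim is centred at (301,248), the sleeve top at (283,226), the hook tip at (249,303). For dipper_0 they are at (478,111), (519,10) and (524,105). The salt cellar is at (652,62), the pink look-alike at (745,140); both are left alone.

```bash
cat >> h.py <<'E'
from scipy.optimize import least_squares
def dipfit(C,z0,obs,x0,w=None):
    "obs: (u,v in 1.5x px, local x, local z)"
    def f(p):
        r=[]
        for u,v,lx,lz in obs:
            P=[p[0]+lx*np.cos(p[2]),p[1]+lx*np.sin(p[2]),z0+lz]; r+=list(proj(C,P)*1.5-[u,v])
        return r
    s=least_squares(f,x0,loss='soft_l1',f_scale=3); p=s.x
    g=p[:2]-32.5*np.array([np.cos(p[2]),np.sin(p[2])])
    print('cup',p[:2].round(1),'yaw',np.degrees(p[2]).round(1),'handle',g.round(1),'res px',np.round(f(p),1)); return p,g
E
python3 - <<'E'
from h import *
C=wcam('w16')
p,g=dipfit(C,18,[(301,248,0,50),(283,226,-32.5,152),(249,303,15,147)],[551,207,-.1])
for lx,lz in [(-32.5,100),(-32.5,152),(-32.5,174),(0,174),(15,174)]: print(lx,lz,(proj(C,[*(p[:2]+lx*np.array([np.cos(p[2]),np.sin(p[2])])),18+lz])*1.5).round())
p,g=dipfit(C,0,[(478,111,0,50),(519,10,-32.5,152),(524,105,15,147)],[450,343,0])
for lx,lz in [(-32.5,100),(-32.5,152),(-32.5,174),(0,174),(15,174)]: print(lx,lz,(proj(C,[*(p[:2]+lx*np.array([np.cos(p[2]),np.sin(p[2])])),lz])*1.5).round())
E
```

```text
cup [552.4 207.3] yaw -27.0 handle [523.5 222.1] res px [-5.1  1.   0.3  0.4  1.9 -1.3]
-32.5 100 [302. 217.]
-32.5 152 [283. 226.]
-32.5 174 [273. 232.]
0 174 [247. 291.]
15 174 [235. 317.]
cup [449.9 346.3] yaw 9.6 handle [417.9 340.9] res px [ 3.7 -3.2 -0.8 -1.1 -0.9  6.6]
-32.5 100 [493.  40.]
-32.5 152 [518.   9.]
-32.5 174 [533.  -9.]
0 174 [538.  70.]
15 174 [540. 104.]
```

>>> drive_tool:
  motion:
    - [0,-18,-13,0]
    - [0,-18,-13,0]
    - [0,-17.5,-13,0]
    - [0,0,0,6.8]
    - [0,0,0,6.8]
    - [0,0,0,6.8]
    - [0,0,0,6.8]
    - [0,0,0,0]
    - [0,0,0,0]
  grip: 50

```text
clock: 37.12
position: [523.7, 219.0, 259.9]
ee_rot: [0.167, 0.687, -0.165, 0.687]
contact_force: [0.5, 1.1, -0.2]
gripper_width: 50.3
```

```bash
cat >> h.py <<'E'
def ascii(name,u0,u1,v0,v1,step=5):
    im=cv2.resize(cv2.imread(f'pics/{name}.png'),(768,576)); h=cv2.cvtColor(im,cv2.COLOR_BGR2HSV)
    for v in range(v0,v1,2*step):
        print(v,''.join('#' if h[v,u,2]<60 else ('o' if h[v,u,1]<60 and h[v,u,2]>110 else ('+' if h[v,u,1]<60 else '.')) for u in range(u0,u1,step)))
E
python3 - <<'E'
from h import *
st=snap('w17'); C=wcam('w17'); print(st['position'],yaw(st))
th=np.radians(-27);d=np.array([np.cos(th),np.sin(th)]); c=np.array([552.4,207.3])
for lx,lz in [(0,50),(-32.5,100),(-32.5,152),(-32.5,174),(0,174),(15,147)]: print(lx,lz,(proj(C,[*(c+lx*d),18+lz])*1.5).round())
C=wcam('w12')
for lx,lz in [(0,50),(-32.5,100),(-32.5,152),(-32.5,174),(0,174),(15,147)]: print('w12',lx,lz,(proj(C,[*(c+lx*d),18+lz])*1.5).round())
ascii('w17',200,580,180,480)
E
```

```text
[523.65978378 218.98777929 259.86822026] -27.09452112093359
0 50 [388. 300.]
-32.5 100 [389. 274.]
-32.5 152 [390. 295.]
-32.5 174 [390. 307.]
0 174 [390. 367.]
15 147 [390. 371.]
w12 0 50 [539. 324.]
w12 -32.5 100 [591. 303.]
w12 -32.5 152 [638. 333.]
w12 -32.5 174 [665. 350.]
w12 0 174 [630. 411.]
w12 15 147 [589. 408.]
180 ###...........................................##############################
190 ...............................................#############################
200 ................................................############################
210 .................................................###########################
220 ..................................................##########################
230 ..................................................##########################
240 ...................................................#########################
250 ....................................................########################
260 ...................................oooooo............#######################
270 .................................oooo##oooo
[... 953 characters left out ...]
............................#####++++###############
400 ..........###+ooo######.............................######ooo+##############
410 ......#########+o#####...............................#####oo################
420 .....#################...............................#######################
430 #####################.................................######################
440 #####################..................................#####################
450 ####################...................................#####################
460 ###################.....................................####################
470 ###################.....................................####################
```

>>> drive_tool:
  motion:
    - [20,2.8,-1.6,0]
    - [30,0,0,0]
    - [30,0,0,0]
    - [25,0,0,0]
    - [15,0,0,0]
    - [3,0,0,0]
    - [0,0,0,0]
    - [0,0,0,0]

```text
clock: 37.83
position: [524.4, 223.9, 137.6]
ee_rot: [0.167, 0.687, -0.165, 0.688]
contact_force: [0.6, -0.1, 0.3]
gripper_width: 50.0
```

>>> drive_tool:
  motion:
    - [0,0,0,0]
    - [0,0,0,0]
    - [0,0,0,0]
    - [0,0,0,0]
    - [0,0,0,0]
    - [0,0,0,0]
  grip: 5

```text
clock: 38.33
position: [523.8, 223.8, 137.6]
ee_rot: [0.167, 0.687, -0.165, 0.688]
contact_force: [-3.1, -0.2, 4.9]
gripper_width: 12.8
```

>>> drive_tool:
  motion:
    - [-8,0,0,0]
    - [-15,0,0,0]
    - [-20,0,0,0]
    - [-20,0,0,0]
    - [-10,-7,3,0]
    - [-4.5,-13.6,6.4,0]
    - [0,-20,9.5,0]
    - [0,-27.1,12.8,0]
    - [0,-27.1,12.8,0]
    - [0,-27.1,12.8,0]

```text
clock: 39.17
position: [517.3, 86.3, 212.4]
ee_rot: [0.167, 0.688, -0.166, 0.686]
contact_force: [0.9, 0.2, -1.5]
gripper_width: 13.0
```

>>> drive_tool:
  motion:
    - [0,-27.1,12.8,0]
    - [0,-27.1,12.8,0]
    - [0,-27.1,12.8,0]
    - [0,-27.1,12.8,0]
    - [0,-27.1,12.8,0]
    - [0,-27.1,12.8,0]
    - [0,-27.1,12.8,0]
    - [0,-27.1,12.8,0]
    - [0,-20,9.5,0]
    - [0,-13,6,0]

```text
clock: 40.0
position: [507.4, -190.1, 211.6]
ee_rot: [0.168, 0.688, -0.166, 0.686]
contact_force: [-0.4, 0.3, -1.8]
gripper_width: 12.9
```

>>> drive_tool:
  motion:
    - [0,-13,6.4,1.6]
    - [0,-13,6.4,1.6]
    - [0,-8,4,1.7]
    - [0,-4,2,1.7]
    - [0,0,0,0]
    - [0,0,0,0]
    - [0,0,0,0]

```text
clock: 40.58
position: [507.5, -229.1, 212.8]
ee_rot: [0.206, 0.677, -0.204, 0.676]
contact_force: [0.3, -0.1, -1.9]
gripper_width: 13.0
```

```bash
python3 - <<'E'
from h import *
st=snap('w18'); print(st['gripper_width'],st['contact_force']); go(510.5,-235.7,215,-33.6)
ascii('w18',150,620,180,480)
E
```

```text
12.984517537557851 [ 0.28714505 -0.10419042 -1.87170196]
tool delta (before spin) [-2.1 -4.   6.1] spin -0.12303970718016899 pos [ 507.6 -229.   212.9] yaw -33.7 t 40.6333
180 ...............######################################################.........................
190 ............###########################################################.......................
200 .........++++#######################.##.#......#########################......................
210 .......#........................................#########################.....................
220 ....####........................................##########################....................
230 .++######..........++++#############............###########################...................
240 #########.........+++++++++++#++++++............############################..................
250 ++#######.........++++++++++++++++###...........##############################................
260 ++#######.........++++++....#####++##...........##############################................
270 +++#######.........+++.........##
[... 1341 characters left out ...]
#######
410 .................########......#################################.......########....###########
420 .............###############################ooooooo###############################..##########
430 .........###################################ooooooo+##########################################
440 ......#####################################.ooooooo.##########################################
450 ..#########################################.ooooooo.##########################################
460 #########################################+#+oooooooo#+########################################
470 ###########################################+oooooooo###########################.##############
```

>>> drive_tool:
  motion:
    - [0,-4,6,0]
    - [0,0,12,0]
    - [0,0,14,0]
    - [0,0,14,0]
    - [0,0,14,0]
    - [0,0,14,0]
    - [0,0,12,0]
    - [0,0,10,0]
    - [0,0,6,0]
    - [0,0,4,0]

```text
clock: 41.47
position: [594.2, -292.1, 212.3]
ee_rot: [0.206, 0.677, -0.205, 0.676]
contact_force: [0.4, 1.0, -1.8]
gripper_width: 12.8
```

```bash
python3 - <<'E'
from h import *
st=snap('w19'); print(st['gripper_width'],st['contact_force']); go(593.8,-291,162,-33.6)
C=wcam('w19')
for y in (-140,0,70,140): 
    p=np.array([581.3,-366.7])+y*np.array([.553,.833]); print(y,(proj(C,[*p,206])*1.5).round())
ascii('w19',0,768,180,480,6)
E
```

```text
12.841209004860287 [ 0.42212669  1.00746446 -1.83625693]
tool delta (before spin) [50.4  0.6 -1.2] spin -0.1669494679071306 pos [ 594.4 -292.3  212.4] yaw -33.8 t 41.5167
-140 [-163.  437.]
0 [204. 436.]
70 [387. 435.]
140 [570. 434.]
180 ....++++++++++++++++++++#+#+####..................................#################################.............................
192 ..+++++++++++++++++++++++++######.................................##################################............................
204 ++++++++++++++++++++++++++#######.................................###################################...........................
216 ++++++++++++++++++++++++#########.................................####################################..........................
228 ++++++++++++++++++++++++#########.................................#####################################.........................
240 ++++++++++++++++++++++#+++########................................######################################........................
252 +++++++........................................................
[... 1759 characters left out ...]
........#####.............#########
420 ....................................##########################oooooo##########################...........................#######
432 .................................############################.oooooo.############################.........................######
444 .............................################################.oooooo.################################....................o+#####
456 ++++++++++++++++++++++++#####################################+oooooo########################################ooooo.......ooooo+##
468 +++++++++++++++++++++########################################+oooooo+########################################+oooooooooooooooooo
```

>>> drive_tool:
  motion:
    - [6,0.5,0,0]
    - [10,0,0,0]
    - [10,0,0,0]
    - [8,0,0,0]
    - [6,0,0,0]
    - [4,0,0,0]
    - [2,0,0,0]
    - [0,0,0,0]
    - [0,0,0,0]

```text
clock: 42.27
position: [594.1, -291.5, 167.1]
ee_rot: [0.206, 0.677, -0.205, 0.677]
contact_force: [0.5, -0.3, -1.1]
gripper_width: 12.8
```

>>> drive_tool:
  motion:
    - [2,0,0,0]
    - [2,0,0,0]
    - [0,0,0,0]
    - [0,0,0,0]

```text
clock: 42.6
position: [593.8, -291.3, 162.8]
ee_rot: [0.206, 0.677, -0.205, 0.676]
contact_force: [-0.7, 0.1, -1.6]
gripper_width: 13.3
```

>>> drive_tool:
  motion:
    - [1,0,0,0]
    - [1,0,0,0]
    - [0,0,0,0]
    - [0,0,0,0]

```text
clock: 42.93
position: [594.2, -291.6, 162.1]
ee_rot: [0.206, 0.676, -0.205, 0.677]
contact_force: [-2.1, 1.5, 5.3]
gripper_width: 13.0
```

>>> drive_tool:
  motion:
    - [1,0,0,0]
    - [0,0,0,0]
    - [0,0,0,0]

```text
clock: 43.18
position: [594.4, -291.6, 161.9]
ee_rot: [0.206, 0.676, -0.205, 0.677]
contact_force: [-2.5, 1.2, 7.9]
gripper_width: 13.2
```

>>> drive_tool:
  motion:
    - [0,0,0,0]
    - [0,0,0,0]
    - [0,0,0,0]
    - [0,0,0,0]
    - [0,0,0,0]
    - [0,0,0,0]
  grip: 34

```text
clock: 43.68
position: [593.8, -291.3, 159.4]
ee_rot: [0.206, 0.677, -0.205, 0.676]
contact_force: [0.0, -0.1, 0.8]
gripper_width: 34.1
```

>>> drive_tool:
  motion:
    - [-8,0,0,0]
    - [-15,0,0,0]
    - [-20,0,0,0]
    - [-25,0,0,0]
    - [-20,0,0,0]
    - [-15,0,0,0]
    - [0,0,0,0]
    - [0,0,0,0]

```text
clock: 44.35
position: [594.1, -291.6, 264.1]
ee_rot: [0.206, 0.676, -0.205, 0.677]
contact_force: [0.3, 0.3, -0.8]
gripper_width: 33.8
```

```bash
python3 - <<'E'
from h import *
st=snap('w20'); print(st['contact_force']); go(500,345,265,9)
C=wcam('w20'); x=np.array([.833,-.553]);y=np.array([.553,.833]);r=np.array([581.3,-366.7])
for lx,lz in [(0,50),(-32.5,152),(0,174),(15,147)]: print(lx,lz,(proj(C,[*(r+70*y+(lx+1)*x),42+lz])*1.5).round())
print('rail',[(proj(C,[*(r+k*y),206])*1.5).round() for k in (0,70,140)])
ascii('w20',0,768,180,480,6)
E
```

```text
[ 0.32267571  0.32530466 -0.76686543]
tool delta (before spin) [  -0.6  476.8 -431.7] spin -42.79382896262945 pos [ 593.6 -291.3  262.6] yaw -33.8 t 44.4
0 50 [385. 308.]
-32.5 152 [385. 307.]
0 174 [386. 386.]
15 147 [386. 388.]
rail [array([244., 376.]), array([386., 375.]), array([527., 374.])]
180 ...........++++++++++++++++++++#####..............................############################..................................
192 .........+++++++++++++++++++++#######.............................#############################.................................
204 ......+++++++++++++++++++++++########.............................##############################................................
216 ....++++++++++++++++++++++++++#######.............................################################..............................
228 .++++++++++++++++++++++++++++########.............................#################################.............................
240 ++++++++++++++...........................................................................###########............................
252
[... 1823 characters left out ...]
########+oooooooooooo+#############
420 +++++++++++++++++++++++++++++#########################################################################+oooooooooooooo+##########
432 ++++++++++++++++++++++++++##############################################################################oooooooooooooooo+#######
444 oo++++++++++++++o++++++###################################################################################+oooooooooooooooo+####
456 oooo++++++++++++++++###################################################+oo+##################################+oooooooooooooooo+#
468 oooooooo+++++++++####################################+#+##++++++#####oooooo++####################################ooooooooooooooo
```

>>> drive_tool:
  motion:
    - [0,15,-17,0]
    - [0,25,-29,0]
    - [0,25,-29,0]
    - [0,25,-29,0]
    - [0,25,-29,0]
    - [0,25,-29,0]
    - [0,25,-29,0]
    - [0,25,-29,0]
    - [0,25,-29,0]
    - [0,25,-29,0]
  grip: 50

```text
clock: 45.23
position: [494.6, 63.8, 262.3]
ee_rot: [0.206, 0.678, -0.205, 0.676]
contact_force: [0.9, 0.4, 0.4]
gripper_width: 50.3
```

>>> drive_tool:
  motion:
    - [0,25,-29,0]
    - [0,25,-29,0]
    - [0,25,-29,0]
    - [0,25,-29,0]
    - [0,25,-29,0]
    - [0,25,-29,0]
    - [0,25,-29,0]
    - [0,13,-16.5,0]
    - [0,0,0,-6.2]
    - [0,0,0,-6.2]

```text
clock: 46.07
position: [425.5, 335.7, 262.1]
ee_rot: [0.125, 0.701, -0.122, 0.691]
contact_force: [-0.2, -0.9, 0.1]
gripper_width: 50.1
```

>>> drive_tool:
  motion:
    - [0,0,0,-6.2]
    - [0,0,0,-6.2]
    - [0,0,0,-6.2]
    - [0,0,0,-6.2]
    - [0,0,0,-6.2]
    - [0,0,0,0]
    - [0,0,0,0]

```text
clock: 46.65
position: [426.0, 334.4, 262.9]
ee_rot: [-0.06, 0.708, 0.067, 0.7]
contact_force: [-0.5, 0.3, 0.1]
gripper_width: 50.2
```

```bash
python3 - <<'E'
from h import *
st=snap('w21'); C=wcam('w21'); go(417.9,340.9,260,9.6); print(st['joints'].round(2))
th=np.radians(9.6);d=np.array([np.cos(th),np.sin(th)]); c=np.array([449.9,346.3])
for lx,lz in [(0,50),(-32.5,100),(-32.5,152),(-32.5,174),(0,174),(15,147)]: print(lx,lz,(proj(C,[*(c+lx*d),lz])*1.5).round())
ascii('w21',230,560,190,440)
E
```

```text
tool delta (before spin) [ 3.4  7.7 -6.9] spin 0.721291139265702 pos [426.1 334.5 263.2] yaw 10.3 t 46.7
[ 0.96  0.22 -0.14 -0.02 -1.21 -2.34]
0 50 [393. 290.]
-32.5 100 [395. 263.]
-32.5 152 [398. 279.]
-32.5 174 [399. 288.]
0 174 [398. 344.]
15 147 [396. 351.]
190 +++++++##############.............................................
200 ..++++++++####################+++++...............................
210 ............+###########################+++++.....................
220 ....................##################################............
230 ....................###########################################++.
240 .............oo....#######################################++oooooo
250 ...................##########oooooo#####################+ooooooooo
260 ...................########oooooo###o###################+ooooooooo
270 ..................##+####+oooooo+####oo#################+ooooooooo
280 ..................#++####oooooooooooooo+################+ooooooooo
290 ..................######+ooooooooooooooo#################+oooooooo
300 .................########ooooooooooooooo############
[... 237 characters left out ...]
...........###############oooo+##############################
350 .............oo+##############ooooo#############ooo###############
360 ............oo+#################++##############+ooo##############
370 ........##oooo###################################+ooo#############
380 .......##oooo#####################################+ooo############
390 .....###oooo#######...+############################+ooo+##########
400 ....###+ooo+#####..ooo....##########################oooo##########
410 #########+o+#####oooooooo..########################+oo############
420 ################.###..#++..########################+##############
430 ###############...######...########################+##############
```

```bash
python3 - <<'E'
from h import *
C=wcam('w21')
p,g=dipfit(C,0,[(390,288,0,50),(402,277,-32.5,152),(392,353,15,147)],[450,346,.1])
go(*g,119.5,np.degrees(p[2]))
E
```

```text
cup [449.5 345. ] yaw 3.5 handle [417.1 343. ] res px [ 1.   1.1 -0.4  1.3 -0.3 -3.1]
tool delta (before spin) [143.9   8.4  -5.9] spin 6.794243842207919 pos [426.1 334.5 263.2] yaw 10.3 t 46.7
```

>>> drive_tool:
  motion:
    - [0,8.3,-6,0]
    - [0,0,0,6]
    - [25,0,0,0]
    - [30,0,0,0]
    - [30,0,0,0]
    - [30,0,0,0]
    - [20,0,0,0]
    - [8.5,0,0,0]
    - [0,0,0,0]
    - [0,0,0,0]

```text
clock: 47.53
position: [417.7, 344.1, 121.4]
ee_rot: [-0.024, 0.71, 0.032, 0.703]
contact_force: [0.2, 0.2, 1.1]
gripper_width: 50.2
```

>>> drive_tool:
  motion:
    - [0,0,0,0]
    - [0,0,0,0]
    - [0,0,0,0]
    - [0,0,0,0]
    - [0,0,0,0]
    - [0,0,0,0]
  grip: 5

```text
clock: 48.03
position: [418.0, 343.8, 122.5]
ee_rot: [-0.023, 0.71, 0.032, 0.703]
contact_force: [-1.9, -0.3, 5.9]
gripper_width: 12.8
```

```bash
python3 - <<'E'
from h import *
st=snap('w22'); go(433.1,-352.3,215,-33.6)
ascii('w22',230,560,230,440)
E
```

```text
tool delta (before spin) [-100.7 -693.9  -40.1] spin 38.08587934859713 pos [418.  343.8 122.4] yaw 4.5 t 48.0833
230 ####################################################+######+++++++
240 ##################################################################
250 ##################################################################
260 .........#########################################################
270 ..........########################################################
280 ..........########################################################
290 .oo.......###################++###################################
300 ooo.......##############+oooooooooo+#############################+
310 ..........#############ooooooooooooooo############################
320 ..........###########+ooooooooooooooooo###########################
330 ..........###++######oooooooooooooooooo+##########################
340 ..........###+++####oooooooo######+oooooo#########################
350 ..........##++++###oooooooo########++ooooo########################
360 .........#########+oo++ooo+##########ooo++########################
370 .........#######+#####+ooo+##########ooo+#########################
380 .........#############oooo###########oooo#########################
390 .........#############ooo+###########+ooo+########################
400 .........###############+o###########oo###########################
410 ..##########################ooooooo###############################
420 ###+########################ooooooo+#######################+######
430 ############################ooooooo+##############################
```

>>> drive_tool:
  motion:
    - [-8,0,0,0]
    - [-15,0,0,0]
    - [-22,0,0,0]
    - [-25,0,0,0]
    - [-22,0,0,0]
    - [-15,-8,-0.5,0]
    - [-5,-16,-1,0]
    - [0,-24,-1.4,0]
    - [0,-32,-1.8,0]
    - [0,-32,-1.8,0]

```text
clock: 48.92
position: [419.8, 228.0, 230.6]
ee_rot: [-0.024, 0.711, 0.031, 0.702]
contact_force: [0.1, -0.6, -1.8]
gripper_width: 12.9
```

>>> drive_tool:
  motion:
    - [0,-32,-1.8,0]
    - [0,-32,-1.8,0]
    - [0,-32,-1.8,0]
    - [0,-32,-1.8,0]
    - [0,-32,-1.8,0]
    - [0,-32,-1.8,0]
    - [0,-32,-1.8,0]
    - [0,-32,-1.8,0]
    - [0,-32,-1.8,0]
    - [0,-32,-1.8,0]

```text
clock: 49.75
position: [426.0, -92.3, 227.5]
ee_rot: [-0.023, 0.711, 0.031, 0.702]
contact_force: [0.7, -1.1, -1.9]
gripper_width: 13.0
```

>>> drive_tool:
  motion:
    - [0,-32,-1.8,0]
    - [0,-32,-1.8,0]
    - [0,-32,-1.8,0]
    - [0,-32,-1.8,0]
    - [0,-30,-1.8,0]
    - [0,-24,-1.4,0]
    - [0,-16,-1,0]
    - [0,-8,-0.5,0]
    - [0,0,0,6.3]
    - [0,0,0,6.3]

```text
clock: 50.58
position: [430.7, -296.7, 225.0]
ee_rot: [0.056, 0.71, -0.049, 0.7]
contact_force: [0.2, 0.6, -1.2]
gripper_width: 13.0
```

>>> drive_tool:
  motion:
    - [0,0,0,6.3]
    - [0,0,0,6.3]
    - [0,0,0,6.3]
    - [0,0,0,6.6]
    - [0,0,0,0]
    - [0,0,0,0]

```text
clock: 51.08
position: [431.4, -296.1, 225.7]
ee_rot: [0.206, 0.682, -0.201, 0.672]
contact_force: [-0.3, 0.6, -1.4]
gripper_width: 12.7
```

```bash
python3 - <<'E'
from h import *
st=arm.read_state(); print(st['gripper_width'],st['contact_force'],st['joints'].round(2)); go(433.1,-352.3,217,-33.6)
E
```

```text
12.715036917674269 [-0.29877446  0.56462021 -1.43568157] [-0.3   0.22 -0.23 -0.01 -1.13 -1.86]
tool delta (before spin) [  8.  -46.   32.6] spin 0.1463531433566061 pos [ 431.4 -296.1  225.7] yaw -33.5 t 51.0833
```

>>> drive_tool:
  motion:
    - [0,-8,0,0]
    - [0,-14,0,0]
    - [0,-14,4,0]
    - [2,-8,8,0]
    - [3,-2,12,0]
    - [3,0,8.6,0]
    - [0,0,0,0]
    - [0,0,0,0]

```text
clock: 51.75
position: [434.1, -352.7, 216.4]
ee_rot: [0.207, 0.682, -0.202, 0.671]
contact_force: [-0.1, 0.5, -1.7]
gripper_width: 13.0
```

>>> drive_tool:
  motion:
    - [0,0,8,0]
    - [0,0,12,0]
    - [0,0,14,0]
    - [0,0,14,0]
    - [0,0,14,0]
    - [0,0,14,0]
    - [0,0,10,0]
    - [0,0,8,0]
    - [0,0,5,0]
    - [0,0,1,0]

```text
clock: 52.58
position: [517.7, -408.4, 215.6]
ee_rot: [0.207, 0.682, -0.202, 0.672]
contact_force: [0.0, 0.3, -1.5]
gripper_width: 12.8
```

```bash
python3 - <<'E'
from h import *
st=snap('w23'); print(st['gripper_width'],st['contact_force']); go(516.4,-407.6,165,-33.6)
C=wcam('w23')
for y in (-140,-70,0): 
    p=np.array([581.3,-366.7])+y*np.array([.553,.833]); print(y,(proj(C,[*p,206])*1.5).round())
ascii('w23',0,768,240,480,6)
E
```

```text
12.778053029267703 [ 0.04242167  0.30329038 -1.5219312 ]
tool delta (before spin) [50.7 -0.1 -0.3] spin -0.013288826092406225 pos [ 517.3 -408.2  215.7] yaw -33.6 t 52.6333
-140 [204. 430.]
-70 [385. 429.]
0 [565. 429.]
240 .....................oooooo++++++++++++++++++++++++++++++++++++................................#################################
252 ..................+++++oo++++++++++++....................................................................................#######
264 ...............o+++++++++++++++++++++....................................................................................#######
276 .............+o+++++++++++++++++++++++............................................+...........oooooooo...................#######
288 ..........++++++++++++++++++++++++++++.....................................................ooooooooooooooo......................
300 .......o+++++++++++++++++++++++++++++.......................oooooooo......................ooooooooooooooooooo+###...............
312 ....o++++++++++++++++++++++++++++++.....##................oooooooooooo........
[... 1079 characters left out ...]
......+++++++++++++++o.o.......oooo
420 oooooooooo..........................#########################.oooooo#########################................................ooo
432 ooooooooo........................############################.oooooo.############################............................ooo
444 ooooooooo....................################################.oooooo.###############################................o.......oooo
456 ooooooooooo........ooooo+####################################ooooooo#+###################################++++++++++++++ooooooooo
468 oooooooooooooooooooo+#######################################+ooooooo+.#######################################++++#########++++##
```

```bash
python3 - <<'E'
from h import *
C=wcam('w23'); im=cv2.imread('pics/w23.png')
for u,v in [(600,300),(590,330),(610,350),(620,320)]: print(u,v,im[v,u][::-1],at(C,u/1.5,v/1.5,14).round(),at(C,u/1.5,v/1.5,100).round())
print('knob',(proj(C,[473,-294.7,83])*1.5).round(),'mid cup',(proj(C,[581.3,-366.7,92])*1.5).round(),'stack',(proj(C,[473,-294.7,39])*1.5).round(), 'mid sleeve',(proj(C,[554,-349,180])*1.5).round())
E
```

```text
600 300 [238 238 241] [ 640. -280.   14.] [ 596. -303.  100.]
590 330 [255 255 255] [ 658. -298.   14.] [ 610. -317.  100.]
610 350 [200 202 207] [ 684. -293.   14.] [ 629. -313.  100.]
620 320 [212 213 218] [ 664. -274.   14.] [ 614. -299.  100.]
knob [504. 115.] mid cup [494. 331.] stack [487. 125.] mid sleeve [548. 328.]
```

>>> drive_tool:
  motion:
    - [6,0,0,0]
    - [10,0,0,0]
    - [10,0,0,0]
    - [8,0,0,0]
    - [6,0,0,0]
    - [4,0,0,0]
    - [2,0,0,0]
    - [0,0,0,0]
    - [0,0,0,0]

```text
clock: 53.38
position: [516.6, -407.9, 170.3]
ee_rot: [0.207, 0.681, -0.202, 0.672]
contact_force: [-0.2, 0.6, -2.8]
gripper_width: 12.9
```

>>> drive_tool:
  motion:
    - [2,0,0,0]
    - [1,0,0,0]
    - [1,0,0,0]
    - [0,0,0,0]
    - [0,0,0,0]

```text
clock: 53.8
position: [516.4, -407.7, 166.0]
ee_rot: [0.207, 0.682, -0.202, 0.672]
contact_force: [-0.0, -0.4, -1.3]
gripper_width: 12.9
```

>>> drive_tool:
  motion:
    - [1,0,0,0]
    - [1,0,0,0]
    - [0,0,0,0]
    - [0,0,0,0]

```text
clock: 54.13
position: [516.9, -408.1, 164.9]
ee_rot: [0.207, 0.681, -0.202, 0.673]
contact_force: [0.3, -0.2, 1.0]
gripper_width: 13.0
```

>>> drive_tool:
  motion:
    - [1,0,0,0]
    - [0.7,0,0,0]
    - [0,0,0,0]
    - [0,0,0,0]

```text
clock: 54.47
position: [517.2, -408.3, 164.4]
ee_rot: [0.206, 0.68, -0.202, 0.673]
contact_force: [-1.2, 0.5, 6.3]
gripper_width: 13.2
```

>>> drive_tool:
  motion:
    - [0,0,0,0]
    - [0,0,0,0]
    - [0,0,0,0]
    - [0,0,0,0]
    - [0,0,0,0]
    - [0,0,0,0]
  grip: 34

```text
clock: 54.97
position: [516.2, -407.6, 161.9]
ee_rot: [0.207, 0.682, -0.202, 0.672]
contact_force: [0.1, 0.2, -0.6]
gripper_width: 33.9
```

>>> drive_tool:
  motion:
    - [-8,0,0,0]
    - [-15,0,0,0]
    - [-20,0,0,0]
    - [-25,0,0,0]
    - [-20,0,0,0]
    - [-12,0,0,0]
    - [0,0,0,0]
    - [0,0,0,0]

```text
clock: 55.63
position: [517.6, -408.7, 263.1]
ee_rot: [0.207, 0.681, -0.202, 0.673]
contact_force: [-0.3, 0.6, -1.0]
gripper_width: 34.1
```

>>> drive_tool:
  motion:
    - [0,0,-15,0]
    - [0,0,-25,0]
    - [0,0,-30,0]
    - [0,0,-30,0]
    - [0,0,-15,0]
    - [0,0,0,0]
    - [0,0,0,0]
    - [0,0,0,0]
    - [0,0,0,0]
    - [0,0,0,0]

```text
clock: 56.47
position: [422.3, -345.4, 263.2]
ee_rot: [0.207, 0.682, -0.202, 0.672]
contact_force: [-0.2, -0.3, 0.6]
gripper_width: 33.9
```

```bash
python3 - <<'E'
from h import *
st=snap('w24'); print(st['position'].round(),yaw(st),st['contact_force'])
C=wcam('w24'); x=np.array([.833,-.553]);y=np.array([.553,.833]);r=np.array([581.3,-366.7])
for k in (-140,-70,0,70,140):
  print(k,[(proj(C,[*(r+k*y+(lx+1)*x),42+lz])*1.5).round().tolist() for lx,lz in [(0,50),(-32.5,152),(0,174)]])
print('knob',(proj(C,[473,-294.7,83])*1.5).round(),'stack',(proj(C,[473,-294.7,39])*1.5).round())
ascii('w24',0,768,60,500,6)
E
```

```text
[ 422. -345.  263.] -33.63755690166284 [-0.15990377 -0.25356509  0.58113566]
-140 [[299.0, 447.0], [262.0, 503.0], [255.0, 583.0]]
-70 [[385.0, 447.0], [385.0, 502.0], [386.0, 583.0]]
0 [[472.0, 447.0], [509.0, 502.0], [516.0, 583.0]]
70 [[558.0, 447.0], [633.0, 502.0], [647.0, 582.0]]
140 [[645.0, 446.0], [756.0, 501.0], [777.0, 582.0]]
knob [478. 287.] stack [467. 275.]
60 ..............................................................ooooooo++............................######.......................
72 ...............................................................+ooo+............................#####+..........................
84 ................................................................+............................######......oo.....................
96 ..........................................................................................##########............................
108 .......................................................................................##############...........................
120 ............................................................
[... 3491 characters left out ...]
##########...............#########.
444 .....++++++++++++++++++################################..+oooooo++ooooo++.################################..............#######+
456 ..+o++++++++++++++++###################################.++ooooo###ooooo++..##################################......#...##..#####
468 +++++++++++++++++####################################...+++oooo###+ooo##++...###################################.#####...##...##
480 +++++++++++++#################+######################++++++++oo####+++##################################################....##..
492 ++++ooooo+#################++++#########################################################################################+#......
```

```bash
python3 - <<'E'
from h import *
print(arm.read_state()['clock']); print(arm.job_done())
E
```

```text
56.5167
the job is handed in; nothing more can be done
None
```

I handed the job in at 56.5 s on the robot's clock, with every step of the task carried out. `job_done` gives no verdict, so what follows rests on my own checks.

- **Keeper:** I swung it open to about 1.75 rad and closed it again after the coasters were in. On closing I felt about 3.7 N against the stop. The last wrist image puts the knob within about 10 px of its closed position over the stack.
- **Coasters:** Only three were present. The first jammed and leaned against the pocket's +x angles, so I pressed it flat with closed fingers and a crop confirmed it. The second and third went in without contact. Before I closed the keeper, a crop showed the stack flat and inside all four angles. One coaster had been moved a few centimetres during the run, so I measured it again before gripping it.
- **Dippers:** `dipper_1` hangs in the left gap and `dipper_0` in the right. Each met the rail within about 1 mm of the height I had worked out, pressing 6–8 N before release. In the last wrist image `dipper_0`'s cup is where expected and `dipper_1`'s is close to it.
- **Copper dippers and bystanders:** I saw no sign of any of these being disturbed. At the end the arm was clear of everything.

**Less certain:** I had used all 16 picture views by the time I reached the dippers. The final checks on them and on the keeper are therefore numeric (projected positions, a coarse text rendering of the wrist image and force readings), not pictures I viewed. I did not check the bystanders' positions or the dippers' tilt separately at the end.

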